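# Front-face the medicine cartons into one row on the stock shelf

### The arm

A 7-joint arm with a two-finger parallel gripper is mounted at the origin on the work surface. World frame = base frame: x ahead of the robot, y to its left, z up, the work surface at z = 0. Lengths are in m, angles in rad, forces in N, time in s.
With the tool pointing down it reaches from about 0.4 to 0.875 m from the base axis. Payload 6.5 kg.
Tool frame: the origin (TCP) lies between the finger pads; the fingertips stand 25 mm ahead of it and the grasp point (between the pads) lies 6 mm ahead of it; z points along the fingers, y is the direction in which the jaws open and shut (so a half turn about z gives the same grasp; the last joint's range is limited). The gripper opens to 85 mm and grips with 20 to 120 N. Pads are 22 mm wide; open, the fingers measure 114 mm over their backs; the gripper's body (76 mm by 85 mm) begins 54 mm behind the grasp point. The pads swing forward as they close: fully open they stand 13 mm farther back than shut.
Start: joints at [1.185, 0.536, -0.004, 1.538, 0.003, 1.067, -0.071], TCP at [0.204, -0.617, 0.224] pointing down, gripper open.
Joint ranges: [-2.7, 2.7], [-0.37, 2.16], [-1.27, 1.26], [0.24, 2.4], [-1.31, 4.45], [0.19, 1.91], [-2.76, 2.76]. Speed limits (rad/s): [2.39, 2.39, 3.14, 3.14, 3.14, 3.14, 3.14].

### API

Orientations are given as a unit quaternion [x, y, z, w].
In Python, from bench import ctrl gives the robot as it stands.
- The arm moves only by the tool send_rows, never from a script. Its argument "plan" is a list of rows, each an object with "dr": the turn, a rotation vector about the world's x, y, z as a fraction of full scale, a list of three; "offset": the shift along the world's x, y, z as a fraction of full scale, a list of three; "fingers": the opening, from 0 (shut) to 1 (fully open). A call has 1 to 8 rows; each row is the pose to reach, as a shift and turn from the pose commanded when the call began; what a row does not reach only later rows make up. Full scale, the value 1, is 0.15 m for a shift and 1.5 rad for a turn. A row lasts 1/8 s, in which the tool goes at most 62.5 mm and 10.7 degrees, less where a joint would pass 70% of its speed; a pose out of reach is approached as far as the arm can. A call with a number of a shift or a turn outside -1 to 1 is refused whole. A call with a gripper value outside its range is refused whole. The fingers move at their own pace and stop on an object; "grip_force" is the grip in N (left out, the last holds). Time passes only in rows, so rows that repeat a pose let the fingers close. It gives the time, the measured TCP pose, the force and the opening at its end, in the units of the state.
- ctrl.get_state(): the state, without advancing time (a new reading comes with each control period).
- ctrl.capture(name): name is "scene" or "side" or "wrist"; returns a dict with "pixels" (384x512x3 uint8, red, green, blue), "fx", "fy", "cx", "cy" (pixels), "pose" (4x4, takes a point from camera to world coordinates). Camera axes: x right, y up, looking along -z (the intrinsics and any distortion apply to the point x, -y, -z); pixel columns grow to the right and rows downward; lengths in m; the calibration is good to about 2 mm. A picture is of the moment at which its call begins. There is no depth.
- ctrl.job_done(): hands the job in, once; it reports no verdict.
Trained networks look in a picture, given as the dict that the camera call returned (one of the last four; its "shot" number tells which), for a name from the list of things; names that differ only in an ending like _2 or _b are one class to them, and where a whole thing is asked for, a point or a joint stands for the part that bears it (a point fixed in the world has none). Each returns a list of dicts, best first, with "p" (0 to 1); they miss things now and then, are a little off and sometimes report something else, mostly with a low value. They report only what shows in the picture. A call takes as long as a camera call. They do not tell look-alikes from the thing itself.
- ctrl.silhouettes(picture, thing): "mask" (384x512 bool, what is visible of it) and "at" ([row, column] in pixels, amid what is visible of it).
The state is a dict: "time_s": time; "joint_pos": joint angles; "dq": joint speeds; "tau": joint torques, N m; "eef_pos": TCP position; "ee_rot": TCP orientation; "force": force on the tool from outside, world axes, zero at the start; "torque": the same for the moment, N m; "opening": finger opening in m.
Only numpy, scipy, OpenCV 4.12 (cv2) and the standard library are available. Lean on these libraries where they do the work, as an engineer would, in place of code of your own. Each camera call takes 0.05 s, during which the arm holds its last target.

### The job

Slide the three flat medicine cartons back along the shelf into one neat row, flat on the board: each pushed right back against the rear lip and squared up with its coloured label face to the front, the orange one against the blue divider and the two blue ones next to it, side by side without gaps. Push them along without tipping them up, and leave the amber jars and the white bottles where they stand.

Things in the scene. Friction and masses are not known exactly. Their poses are not given: they have to be found in the camera images.
- shelf: Fixed low grey steel shelf board on the desk, 320 mm deep (x) and 660 mm wide (y); its top is 20 mm above the desk. Origin: on the desk under the board, 10 mm behind the middle of its depth; x points from the front edge (x = -170 mm) to the back, y to the left along the shelf. The upright lip along the back edge has its front face at x = 140 mm and stands 25 mm above the board.
- divider_face (a point): Point on the fixed blue upright divider plate that stands towards the left end of the shelf (6 mm thick, 160 mm deep, its plane along the shelf's x, reaching to 5 mm short of the lip, 42 mm high). The point is on the plate's right-hand face (the face towards -y of the shelf), mid-depth, at board level; axes parallel to the shelf's. Its place along the shelf varies.
- carton_orange: Flat white medicine carton, 88 x 88 mm (too wide for the gripper) and 40 mm high, about 0.2 kg, orange band across its label face (-x side) and along the adjoining strip of its top. Origin: centre of its underside; z up, its label face looks along its -x. Lies loose on the front part of the shelf, at one of three places.
- carton_blue_a: Flat white medicine carton, 88 x 88 mm (too wide for the gripper) and 40 mm high, about 0.2 kg, blue band across its label face (-x side) and along the adjoining strip of its top. Origin: centre of its underside; z up, its label face looks along its -x. Lies loose on the front part of the shelf, at one of three places.
- carton_blue_b: Flat white medicine carton, 88 x 88 mm (too wide for the gripper) and 40 mm high, about 0.2 kg, blue band across its label face (-x side) and along the adjoining strip of its top. Origin: centre of its underside; z up, its label face looks along its -x. Lies loose on the front part of the shelf, at one of three places. Same look as the other blue one; the two are interchangeable.
- vial_a: Bystander: small amber pill jar with white cap, 30 mm across and 55 mm high, loose, standing at the front edge of the shelf, between the left and middle carton places. Origin: centre of its underside.
- vial_b: Bystander: small amber pill jar with white cap, 30 mm across and 55 mm high, loose, standing at the front edge of the shelf, between the middle and right carton places. Origin: centre of its underside.
- vial_c: Bystander: small amber pill jar with white cap, 30 mm across and 55 mm high, loose, standing at the far right end of the shelf near the lip. Origin: centre of its underside.
- bottle_a: Bystander: white medicine bottle, 42 mm across and 95 mm high, loose, standing on the shelf left of the divider. Origin: centre of its underside.
- bottle_b: Bystander: white medicine bottle, 42 mm across and 95 mm high, loose, standing on the shelf left of the divider. Origin: centre of its underside.
Things that resemble listed ones, but are neither listed nor needed, are in the scene too. Leave any purple look-alike of the carton_blue_a alone.

How it is judged:
By the outcome, as a careful person would: the job done as asked, in the order asked, and still so for the second after the job is handed in, with the robot touching nothing.
It also fails if it takes over 69 s, if anything falls off the work surface, if the arm or the gripper's body presses on something with over 40 N, if the wrist force passes 120 N, or if a joint passes its speed limit or range.

## Working session

There is one attempt and no reset: what is moved stays moved. The work goes in short steps, Python scripts to look and compute and a tool call to move; the robot and the scene stay as the last step left them, time stands still between calls to the robot, and variables do not carry over. Pictures are saved under pics/ and viewed, and the job is handed in when it is done.

Besides the shell and the picture viewer there is one more tool, called after ">>>" by a JSON object that holds its "method" and its "body". send_rows: Moves the arm, as the interface text tells. Shift numbers are shares of 0.15 m and turn numbers shares of 1.5 rad, none past 1 either way. Its arguments: {"type":"object","properties":{"plan":{"type":"array","items":{"type":"object","properties":{"dr":{"type":"array","items":{"type":"number","minimum":-1,"maximum":1}},"offset":{"type":"array","items":{"type":"number","minimum":-1,"maximum":1}},"fingers":{"type":"number"}}}},"grip_force":{"type":"number"}},"required":["plan"]}

```bash
ls; mkdir -p pics
python3 - <<'E'
from bench import ctrl
import cv2,json
s=ctrl.get_state()
print({k:(v if not hasattr(v,'round') else v) for k,v in s.items()})
for n in ["scene","side"]:
    c=ctrl.capture(n)
    print(n,c['fx'],c['fy'],c['cx'],c['cy'],c['pose'],[k for k in c])
    cv2.imwrite(f'pics/{n}0.png',c['pixels'][:,:,::-1])
E
```

```text
pics
{'time_s': 0.0, 'joint_pos': array([ 1.18480317,  0.53721071, -0.00442861,  1.53886897,  0.00260296,
        1.06727813, -0.07121012]), 'dq': array([-0.0008337 ,  0.00166783, -0.00117207,  0.001706  ,  0.00050179,
       -0.00023645, -0.00239945]), 'tau': array([ 1.26904456e-04, -5.83391476e+01,  1.04839627e+00, -2.59094363e+01,
        1.22583579e-02,  9.45904147e-03,  1.50869141e-05]), 'eef_pos': array([ 0.20411408, -0.61644463,  0.22318594]), 'ee_rot': array([ 9.87239023e-01,  1.59243013e-01, -2.07070813e-04, -8.55012960e-04]), 'force': array([ 0.81127444, -0.43314582, -0.67198907]), 'torque': array([ 0.02534574,  0.03114415, -0.02210304]), 'opening': 0.08524704345704252}
scene 418.94405970703326 418.94405970703326 257.3495945189705 186.51109852772754 [[-0.0011991  -0.85092834  0.52528043  1.08871763]
 [ 0.99997588 -0.00461413 -0.00519194 -0.12272177]
 [ 0.00684168  0.52526153  0.85091334  1.01415353]
 [ 0.          0.          0.          1.        ]] ['pixels', 'fx', 'fy', 'cx', 'cy', 'pose', 'shot']
side 488.1221363164155 488.1221363164155 255.66507470988037 190.7330370135162 [[ 0.88409793  0.24785585 -0.39615442 -0.19227535]
 [-0.46726468  0.4582211  -0.75610657 -1.43214602]
 [-0.00587912  0.85358122  0.52092662  0.9250531 ]
 [ 0.          0.          0.          1.        ]] ['pixels', 'fx', 'fy', 'cx', 'cy', 'pose', 'shot']
```

View pics/scene0.png

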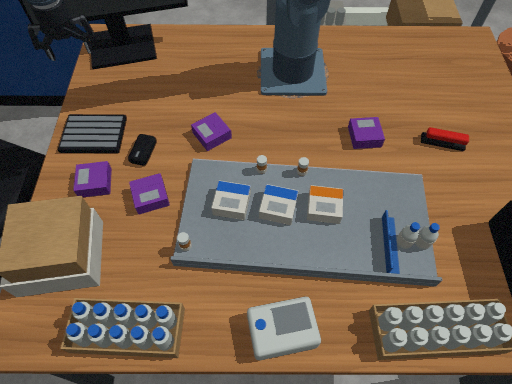

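View pics/side0.png

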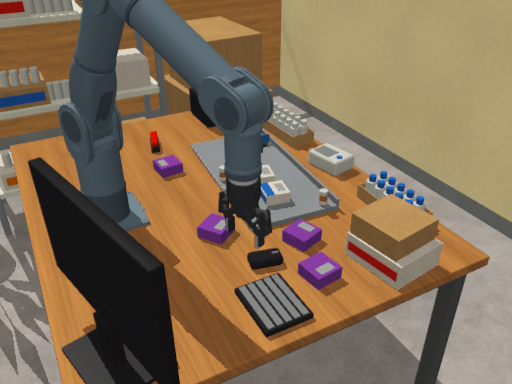

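```bash
cat > h.py <<'E'
import numpy as np,cv2
def cam(c):
    return np.array([[c['fx'],0,c['cx']],[0,c['fy'],c['cy']],[0,0,1]]),np.array(c['pose'])
def proj(c,P):
    K,T=cam(c);P=np.atleast_2d(P)
    q=(P-T[:3,3])@T[:3,:3]; q=q*[1,-1,-1]; u=q@K.T
    return u[:,:2]/u[:,2:]
def back(c,uv,z):
    K,T=cam(c);uv=np.atleast_2d(uv).astype(float)
    d=np.c_[uv,np.ones(len(uv))]@np.linalg.inv(K).T*[1,-1,-1]
    d=d@T[:3,:3].T; t=(z-T[2,3])/d[:,2]
    return T[:3,3]+d*t[:,None]
E
python3 - <<'E'
from bench import ctrl
from h import *
np.set_printoptions(precision=4,suppress=True)
c=ctrl.capture("scene")
import pickle;pickle.dump(c,open('c0.pkl','wb'))
img=np.ascontiguousarray(c['pixels'][:,:,::-1])
ov=img.copy()
for n in ['carton_orange','carton_blue_a','vial_a','bottle_a','shelf','divider_face']:
    r=ctrl.silhouettes(c,n)
    for d in r:
        m=d['mask'];ys,xs=np.nonzero(m)
        print(n,round(d['p'],2),d['at'],xs.min(),xs.max(),ys.min(),ys.max(),m.sum(),back(c,d['at'][::-1],0.06)[0][:2])
        if d['p']>.5 and n!='shelf':
            ov[m]=ov[m]//2+np.array([0,127,0],np.uint8)
crop=np.vstack([cv2.resize(x[145:290,165:450],None,fx=2.1*4/3,fy=2.1*4/3*0.7*1.0,interpolation=cv2.INTER_CUBIC) for x in [img,ov]])
cv2.imwrite('pics/ov0.png',crop[:600]);
cv2.imwrite('pics/crop0.png',cv2.resize(img[145:290,170:445],(800,422),interpolation=cv2.INTER_CUBIC))
E
```

```text
carton_blue_a 0.96 [202.7, 279.9] 260 297 184 224 1149 [ 0.5491 -0.0579]
carton_blue_a 0.95 [195.9, 148.9] 130 169 174 214 1161 [ 0.5303 -0.4026]
carton_blue_a 0.85 [132.2, 212.6] 192 232 113 149 952 [ 0.3149 -0.2472]
carton_blue_a 0.73 [131.2, 367.0] 348 384 116 148 1027 [0.3081 0.2031]
carton_blue_a 0.7 [178.5, 90.3] 74 111 160 196 1231 [ 0.4767 -0.5679]
carton_blue_a 0.58 [201.4, 233.5] 212 250 181 218 1156 [ 0.5459 -0.1793]
vial_a 0.77 [242.4, 186.1] 176 191 232 250 219 [ 0.6629 -0.2927]
vial_a 0.57 [165.1, 260.9] 256 266 155 173 168 [ 0.4301 -0.1072]
bottle_a 0.96 [234.6, 409.4] 397 419 222 248 424 [0.6393 0.2644]
bottle_a 0.71 [236.5, 426.2] 415 439 223 249 447 [0.6443 0.3055]
shelf 0.66 [232.3, 306.6] 171 441 160 285 21281 [0.6341 0.0069]
```

View pics/crop0.png

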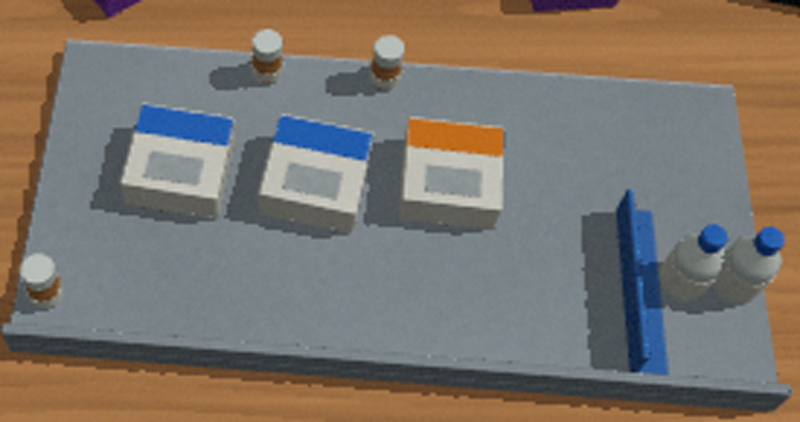

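View pics/ov0.png

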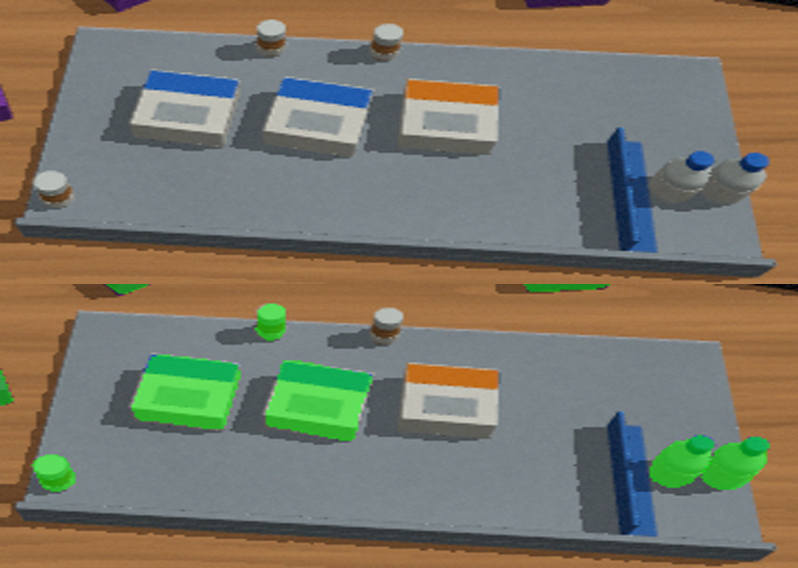

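```bash
cat >> h.py <<'E'
from scipy.optimize import minimize
S=4
def box(x,y,th,lx,ly,h,z0):
    c,s=np.cos(th),np.sin(th)
    return np.array([[x+c*a*lx/2-s*b*ly/2,y+s*a*lx/2+c*b*ly/2,z] for z in (z0,z0+h) for a in(-1,1) for b in(-1,1)])
def hullmask(c,P,roi):
    x0,x1,y0,y1=roi
    h=cv2.convexHull(((proj(c,P)+.5-[x0,y0])*S*16).astype(np.float32)).astype(np.int32)
    m=np.zeros(((y1-y0)*S,(x1-x0)*S),np.float32);cv2.fillConvexPoly(m,h,1.0,shift=4)
    return cv2.resize(m,(x1-x0,y1-y0),interpolation=cv2.INTER_AREA)
def cartonmask(c):
    p=c['pixels'].astype(int);hsv=cv2.cvtColor(c['pixels'],cv2.COLOR_RGB2HSV)
    H,Sx,V=[hsv[...,i].astype(int) for i in range(3)]
    white=(p[...,0]-p[...,2]>-4)&(Sx<60)&(V>110)   # warm white
    return white,(Sx>130)&(H>100)&(H<118)&(V>120),(Sx>170)&(H>8)&(H<17)&(V>170)
def fitcarton(c,m,guess):
    u=proj(c,[*guess[:2],0.04])[0].astype(int);roi=(u[0]-40,u[0]+40,u[1]-40,u[1]+40)
    t=m[roi[2]:roi[3],roi[0]:roi[1]].astype(np.float32)
    f=lambda q:np.abs(hullmask(c,box(q[0],q[1],q[2],.088,.088,.04,.02),roi)-t).sum()
    best=None
    for th in (-.3,-.15,0,.15,.3):
        r=minimize(f,[guess[0],guess[1],guess[2]+th],method='Nelder-Mead',options=dict(initial_simplex=np.array([guess[:2]+[guess[2]+th]]*4)+np.array([[0,0,0],[.015,0,0],[0,.015,0],[0,0,.15]]),xatol=1e-5,fatol=.01))
        if best is None or r.fun<best.fun:best=r
    return best.x,best.fun
E
python3 - <<'E'
from h import *;import pickle
np.set_printoptions(precision=4,suppress=True)
c=pickle.load(open('c0.pkl','rb'))
p=c['pixels']
for q in [(230,212),(230,190),(326,190),(326,200),(326,219),(228,216),(270,230),(375,230),(350,180),(390,240),(249,200)]: print(q,p[q[1],q[0]],cv2.cvtColor(p,cv2.COLOR_RGB2HSV)[q[1],q[0]])
# shelf corners
co=lambda u:(170+u[0]/2.909,145+u[1]/2.909)
A=back(c,co((66,41)),.02)[0];B=back(c,co((733,87)),.02)[0]
print(A,B,np.linalg.norm(A-B))
C=back(c,co((5,328)),.045)[0];D=back(c,co((790,390)),.045)[0]
print(C,D,np.linalg.norm(C-D))
C=back(c,co((10,348)),.0)[0];D=back(c,co((768,409)),.0)[0]
print(C,D,np.linalg.norm(C-D))
w,b,o=cartonmask(c)
vis=np.zeros_like(p);vis[w]=255;vis[b]=(255,0,0);vis[o]=(0,128,255)
cv2.imwrite('pics/mask0.png',cv2.resize(vis[145:290,170:445],(800,422),interpolation=0))
E
```

```text
(230, 212) [90 90 84] [30 17 90]
(230, 190) [ 33  93 173] [107 206 173]
(326, 190) [191 106  30] [ 14 215 191]
(326, 200) [194 193 184] [ 27  13 194]
(326, 219) [95 94 90] [24 13 95]
(228, 216) [94 95 89] [35 16 95]
(270, 230) [125 134 138] [ 99  24 138]
(375, 230) [76 84 86] [96 30 86]
(350, 180) [123 132 137] [101  26 137]
(390, 240) [ 41  85 143] [107 182 143]
(249, 200) [124 130 134] [102  19 134]
[ 0.3825 -0.3044  0.02  ] [0.4337 0.3519 0.02  ] 0.6583394179650247
[ 0.6973 -0.3269  0.045 ] [0.7491 0.3256 0.045 ] 0.6546038182952091
[ 0.6977 -0.33    0.    ] [0.7502 0.3237 0.    ] 0.6557985100626913
```

View pics/mask0.png

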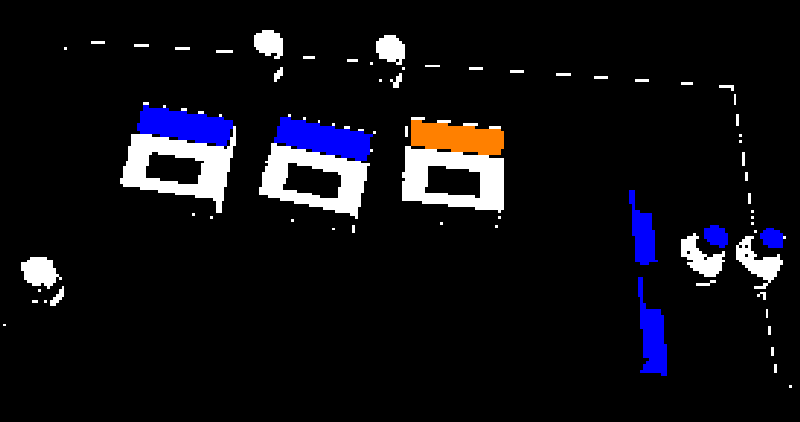

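```bash
cat >> h.py <<'E'
TH=-0.078; SO=np.array([0.5766,0.0108])   # shelf pose
def to_shelf(p):
    c,s=np.cos(TH),np.sin(TH);d=np.asarray(p)[...,:2]-SO
    return np.stack([c*d[...,0]+s*d[...,1],-s*d[...,0]+c*d[...,1]],-1)
def to_world(p):
    c,s=np.cos(TH),np.sin(TH);p=np.asarray(p,float)
    return np.stack([c*p[...,0]-s*p[...,1],s*p[...,0]+c*p[...,1]],-1)+SO
def topmask(c):
    w,b,o=cartonmask(c);m=(w|b|o).astype(np.uint8)
    m=cv2.morphologyEx(m,cv2.MORPH_OPEN,np.ones((2,2),np.uint8))
    return m
def fittop(c,guess,others=()):
    """guess world x,y,th ; fit top quad to colour mask in its neighbourhood"""
    u=proj(c,[*guess[:2],0.06])[0].astype(int);roi=(u[0]-28,u[0]+28,u[1]-26,u[1]+26)
    m=topmask(c)
    cn,_=cv2.findContours(m[roi[2]:roi[3],roi[0]:roi[1]].copy(),cv2.RETR_EXTERNAL,cv2.CHAIN_APPROX_NONE)
    t=np.zeros((roi[3]-roi[2],roi[1]-roi[0]),np.uint8)
    k=max(cn,key=cv2.contourArea);cv2.drawContours(t,[k],-1,1,-1);t=t.astype(np.float32)
    f=lambda q:np.abs(hullmask(c,box(q[0],q[1],q[2],.088,.088,0,.06),roi)-t).sum()
    best=None
    for th in (-.2,0,.2):
        g=np.array([guess[0],guess[1],guess[2]+th])
        r=minimize(f,g,method='Nelder-Mead',options=dict(initial_simplex=g+np.array([[0,0,0],[.015,0,0],[0,.015,0],[0,0,.15]]),xatol=1e-5,fatol=.01))
        if best is None or r.fun<best.fun:best=r
    return best.x,best.fun
def vecs(c,name=None,polys=()):
    im=cv2.resize(c['pixels'][145:290,170:445,::-1],(800,422),interpolation=cv2.INTER_CUBIC)
    f=lambda u:((u+.5-[170,145])*2.909*16-8).astype(np.int32)
    for P in polys: cv2.polylines(im,[f(proj(c,P))],True,(0,255,0),1,cv2.LINE_AA,shift=4)
    cv2.imwrite(name,im)
E
python3 - <<'E'
from h import *;import pickle
np.set_printoptions(precision=4,suppress=True)
c=pickle.load(open('c0.pkl','rb'))
polys=[]
for n,u in [('blueR',(231,197)),('blueM',(279,200)),('orange',(326,200))]:
    g=back(c,u,.06)[0]
    q,e=fittop(c,[g[0],g[1],TH])
    print(n,q,e,'shelf',to_shelf(q[:2])*1000,'dth',np.degrees(q[2]-TH))
    polys.append(box(*q,.088,.088,0,.06)[[0,1,3,2]])
L=lambda P,z:np.c_[to_world(P),np.full(len(P),z)]
polys+= [L([[-.17,-.33],[-.17,.33],[.14,.33],[.14,-.33]],.02),L([[.14,.33],[.14,-.33],[.15,-.33],[.15,.33]],.045)]
# divider
for u in [(170+629/2.909,145+192/2.909),(170+640/2.909,145+370/2.909),(170+634/2.909,145+192/2.909),(170+648/2.909,145+370/2.909)]:
    print('div top',to_shelf(back(c,u,.062)[0])*1000)
for n,u,z in [('va',(264,158.5),.075),('va2',(303.5,161.5),.075),('vc',(183.3,237),.075),('bot',(414.5,227.5),.115),('bot2',(434.5,228),.115)]:
    print(n,to_shelf(back(c,u,z)[0])*1000)
vecs(c,'pics/fit0.png',polys)
E
```

```text
blueR [ 0.5332 -0.1829 -0.1713] 92.5 shelf [ -28.1694 -196.5028] dth -5.345953514383282
blueM [ 0.5456 -0.0589 -0.224 ] 62.5 shelf [-25.4396 -71.8998] dth -8.363142335638356
orange [ 0.5441  0.0643 -0.1142] 61.0 shelf [-36.5257  50.7971] dth -2.0752993384000966
div top [-19.0885 204.5445]
div top [146.829  199.9458]
div top [-19.4572 208.9817]
div top [146.2943 206.476 ]
va [-149.1783 -121.6164]
va2 [-148.2187  -13.1243]
vc [ 102.4811 -301.8875]
bot [ 50.4712 251.674 ]
bot2 [ 47.866 299.185]
```

View pics/fit0.png

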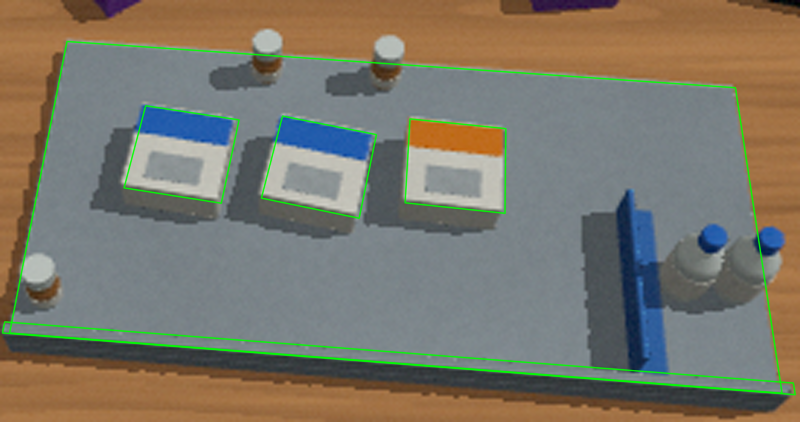

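```bash
cat >> h.py <<'E'
from scipy.spatial.transform import Rotation as Ro
def rel(cmd,targets,yaw_target=None):
    """cmd: world xyz commanded; targets: list of shelf (x,y mm, z mm)"""
    for t in targets:
        w=np.r_[to_world(np.array(t[:2])/1000.),t[2]/1000.]
        print(t,'world',w.round(4),'offset',((w-cmd)/.15).round(3))
def yaw(q):
    m=Ro.from_quat(q).as_matrix();return np.arctan2(m[1,0],m[0,0])
def st():
    from bench import ctrl
    s=ctrl.get_state();p=s['eef_pos']
    print('t',round(s['time_s'],2),'world',p.round(4),'shelf mm',(to_shelf(p)*1000).round(1),'z',round(p[2]*1000,1),'yaw-TH deg',round(np.degrees(yaw(s['ee_rot'])-TH),2),'F',s['force'].round(1),'open',round(s['opening']*1000,1))
    return s
E
python3 - <<'E'
from h import *
s=st(); rel(s['eef_pos'],[(-110,51,220),(-110,51,57)])
print((TH-yaw(s['ee_rot']))/1.5)
E
```

```text
t 0.45 world [ 0.2043 -0.617   0.224 ] shelf mm [-322.2 -654.9] z 224.0 yaw-TH deg 22.8 F [ 0.5 -0.2  0.8] open 85.2
(-110, 51, 220) world [0.4709 0.0702 0.22  ] offset [ 1.777  4.581 -0.027]
(-110, 51, 57) world [0.4709 0.0702 0.057 ] offset [ 1.777  4.581 -1.113]
-0.26524019201615767
```

>>> {"method": "send_rows", "body": {"plan": [{"offset": [0.5,0.9,0],"dr": [0,0,-0.265],"fingers": 0.5},{"offset": [0.5,0.9,0],"dr": [0,0,-0.265],"fingers": 0.5},{"offset": [0.5,0.9,0],"dr": [0,0,-0.265],"fingers": 0.5}]}}

```text
time_s: 0.82
eef_pos: [0.2817, -0.4787, 0.2241]
ee_rot: [0.999, -0.038, 0.0, -0.001]
force: [0.4, 0.3, 0.2]
opening: 0.0431
```

>>> {"method": "send_rows", "body": {"plan": [{"offset": [0.5,0.9,0],"dr": [0,0,0],"fingers": 0.5},{"offset": [0.5,0.9,0],"dr": [0,0,0],"fingers": 0.5},{"offset": [0.5,0.9,0],"dr": [0,0,0],"fingers": 0.5}]}}

```text
time_s: 1.2
eef_pos: [0.3562, -0.3436, 0.2243]
ee_rot: [0.999, -0.037, 0.0, -0.0]
force: [-0.2, -0.7, -0.2]
opening: 0.0429
```

>>> {"method": "send_rows", "body": {"plan": [{"offset": [0.4,0.95,0],"dr": [0,0,0],"fingers": 0.5},{"offset": [0.4,0.95,0],"dr": [0,0,0],"fingers": 0.5},{"offset": [0.4,0.95,0],"dr": [0,0,0],"fingers": 0.5}]}}

```text
time_s: 1.58
eef_pos: [0.4157, -0.2011, 0.2244]
ee_rot: [0.999, -0.037, 0.0, -0.0]
force: [1.2, -1.1, 0.2]
opening: 0.0423
```

>>> {"method": "send_rows", "body": {"plan": [{"offset": [0.3,0.95,0],"dr": [0,0,0],"fingers": 0.5},{"offset": [0.3,0.95,0],"dr": [0,0,0],"fingers": 0.5},{"offset": [0.3,0.95,0],"dr": [0,0,0],"fingers": 0.5}]}}

```text
time_s: 1.95
eef_pos: [0.4603, -0.058, 0.2245]
ee_rot: [0.999, -0.036, 0.001, -0.001]
force: [-0.5, -1.4, -0.1]
opening: 0.043
```

>>> {"method": "send_rows", "body": {"plan": [{"offset": [0.077,0.881,0],"dr": [0,0,0],"fingers": 0.5},{"offset": [0.077,0.881,0],"dr": [0,0,0],"fingers": 0.5},{"offset": [0.077,0.881,0],"dr": [0,0,0],"fingers": 0.5},{"offset": [0.077,0.881,-0.6],"dr": [0,0,0],"fingers": 0.5},{"offset": [0.077,0.881,-0.6],"dr": [0,0,0],"fingers": 0.5}]}}

```text
time_s: 2.58
eef_pos: [0.4694, 0.069, 0.1318]
ee_rot: [0.999, -0.039, -0.001, 0.001]
force: [-0.1, 0.6, 1.2]
opening: 0.0423
```

Run:
```python
from h import *
s=st(); print(s['joint_pos'].round(2));rel(s['eef_pos'],[(-110,51,58),(-60,51,58)])
```

```text
t 2.58 world [0.4694 0.069  0.1318] shelf mm [-111.4   49.7] z 131.8 yaw-TH deg -0.0 F [-0.1  0.6  1.2] open 42.3
[-0.01  0.4  -0.28  2.05  0.16  0.72 -2.04]
(-110, 51, 58) world [0.4709 0.0702 0.058 ] offset [ 0.01   0.008 -0.492]
(-60, 51, 58) world [0.5208 0.0663 0.058 ] offset [ 0.342 -0.018 -0.492]
```

>>> {"method": "send_rows", "body": {"plan": [{"offset": [0.01,0.01,-0.3],"dr": [0,0,0],"fingers": 0.5},{"offset": [0.01,0.01,-0.51],"dr": [0,0,0],"fingers": 0.5},{"offset": [0.01,0.01,-0.51],"dr": [0,0,0],"fingers": 0.5},{"offset": [0.08,0.004,-0.51],"dr": [0,0,0],"fingers": 0.5},{"offset": [0.15,-0.001,-0.51],"dr": [0,0,0],"fingers": 0.5},{"offset": [0.22,-0.006,-0.51],"dr": [0,0,0],"fingers": 0.5},{"offset": [0.29,-0.012,-0.51],"dr": [0,0,0],"fingers": 0.5}]}}

```text
time_s: 3.45
eef_pos: [0.5157, 0.0682, 0.0581]
ee_rot: [0.999, -0.039, 0.001, -0.0]
force: [-0.1, -0.4, -0.3]
opening: 0.0426
```

Run:
```python
from h import *
from bench import ctrl
s=st()
for n in ['scene','wrist']:
    c=ctrl.capture(n); 
    if n=='scene': vecs(c,'pics/s1.png')
    else: cv2.imwrite('pics/w1.png',c['pixels'][:,:,::-1])
```

```text
t 3.45 world [0.5157 0.0682 0.0581] shelf mm [-65.2  52.5] z 58.1 yaw-TH deg 0.0 F [-0.1 -0.4 -0.3] open 42.6
```

View pics/s1.png

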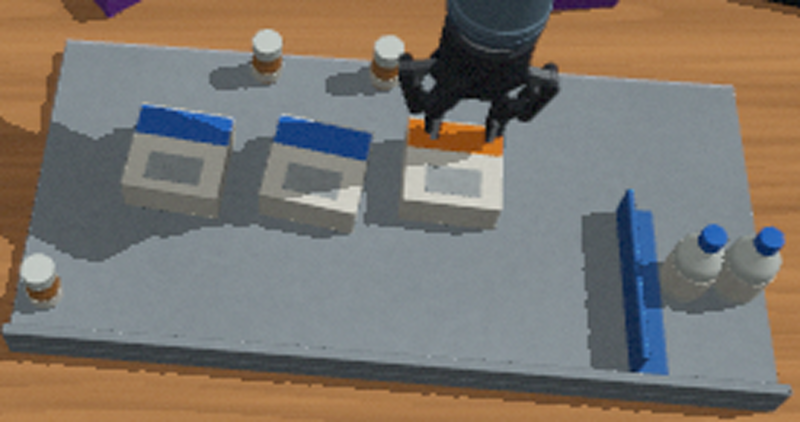

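View pics/w1.png

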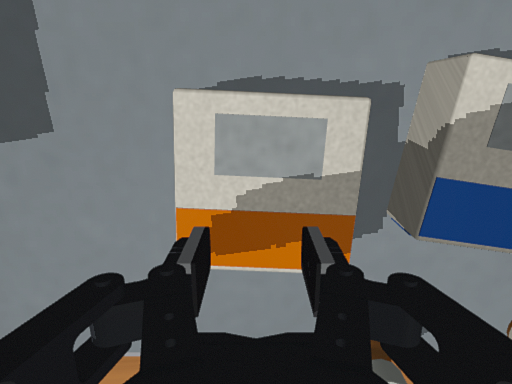

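Run:
```python
from h import *
from bench import ctrl
np.set_printoptions(precision=4,suppress=True)
c=ctrl.capture('scene')
cm=ctrl.capture('side');cv2.imwrite('pics/d1.png',cv2.resize(cm['pixels'][120:300,180:400,::-1],(733,600),interpolation=2))
for z in (.033,.045,.058,.07,.1):
  for c_,n in ((c,'scene'),(cm,'side')):
    for y in (28,76):
        w=np.r_[to_world(np.array([-.065,y/1000])),z];u=proj(c_,w)[0]
        print(n,z,y,(u-[170,145])*2.909 if n=='scene' else (u-[180,120])*3.333)
s=st();print(s['joint_pos'].round(3),s['tau'].round(1))
```

```text
scene 0.033 28 [426.0093 149.7542]
scene 0.033 76 [477.6046 153.4495]
side 0.033 28 [199.7186 157.129 ]
side 0.033 76 [184.4283 139.0997]
scene 0.045 28 [427.655  143.2034]
scene 0.045 76 [479.7208 146.9222]
side 0.045 28 [199.4798 147.8765]
side 0.045 76 [184.1437 129.9718]
scene 0.058 28 [429.4718 135.9714]
scene 0.058 76 [482.0571 139.716 ]
side 0.058 28 [199.2192 137.7822]
side 0.058 76 [183.8333 120.015 ]
scene 0.07 28 [431.1811 129.1674]
scene 0.07 76 [484.2552 132.936 ]
side 0.07 28 [198.977  128.3986]
side 0.07 76 [183.5448 110.7603]
scene 0.1 28 [435.5957 111.5948]
scene 0.1 76 [489.9326 115.4246]
side 0.1 28 [198.3643 104.6583]
side 0.1 76 [182.815  87.352]
t 3.65 world [0.5143 0.0683 0.0575] shelf mm [-66.6  52.4] z 57.5 yaw-TH deg 0.01 F [0.2 0.1 0. ] open 42.9
[-0.033  0.582 -0.235  1.979  0.227  0.605 -2.068] [  0.2 -50.9  -2.2 -16.9   0.   -0.    0. ]
```

View pics/d1.png

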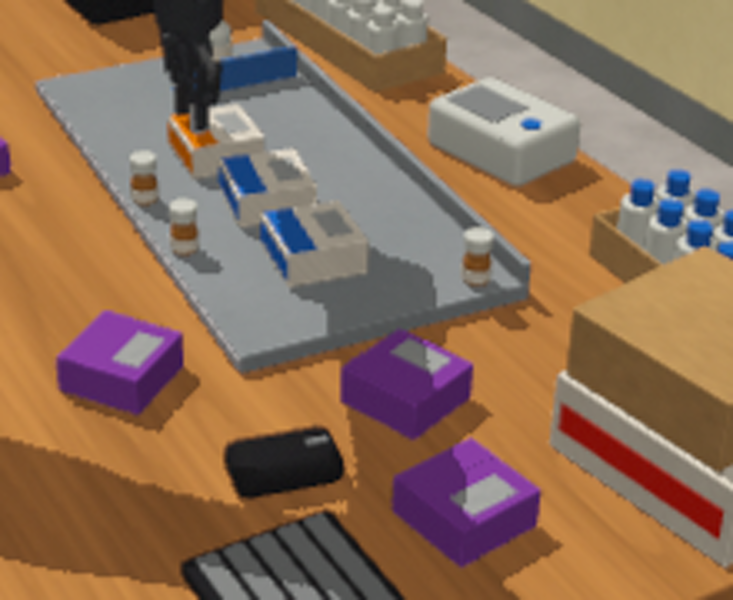

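Run:
```python
from h import *
from bench import ctrl
np.set_printoptions(precision=4,suppress=True)
c=ctrl.capture('scene');cm=ctrl.capture('side');w=ctrl.capture('wrist')
a=cv2.resize(c['pixels'][150:230,290:370,::-1],(400,400),interpolation=2)
b=cv2.resize(cm['pixels'][130:190,210:270,::-1],(400,400),interpolation=2)
cv2.imwrite('pics/z1.png',np.hstack([a,b]))
print(w['pose'],w['fx'],w['cx'],w['cy'])
for n,p in (('carton front top edge',(-.08,.05,.06)),):
    pass
# where wrist camera says for carton top corners if unmoved
P=box(0.5441,0.0643,-0.1142,.088,.088,.04,.02)
print(proj(w,P))
for z in(.033,.058): print(z,proj(w,[np.r_[to_world(np.array([-.066,y])),z] for y in (.028,.076)]))
```

```text
[[-0.0782  0.9599  0.2691  0.582 ]
 [-0.9969 -0.0752 -0.0212  0.0627]
 [-0.0001 -0.27    0.9629  0.2084]
 [ 0.      0.      0.      1.    ]] 327.28328307347135 255.45672421059297 185.58155408964447
[[325.77   232.8757]
 [184.3118 228.1583]
 [340.7851  85.2744]
 [180.6672  79.2356]
 [342.1376 265.2605]
 [167.6504 259.6053]
 [363.9794  82.9513]
 [160.1991  75.2465]]
0.033 [[297.8504 216.1056]
 [213.8545 216.1212]]
0.058 [[304.1082 234.1702]
 [207.7045 234.1873]]
```

View pics/z1.png

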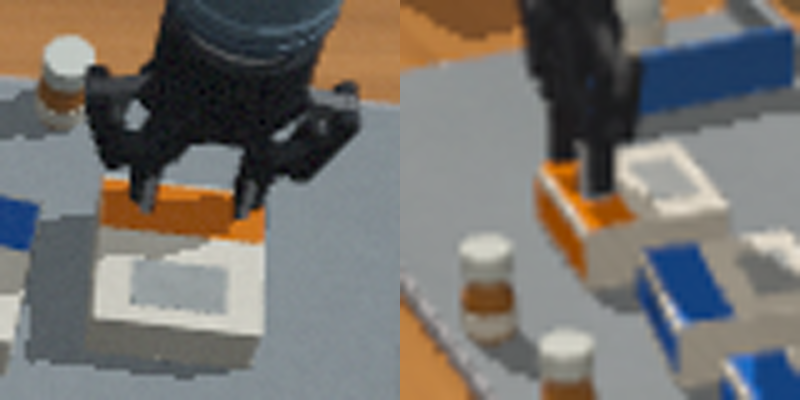

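Run:
```python
from h import *
from bench import ctrl
np.set_printoptions(precision=4,suppress=True)
c=ctrl.capture('scene');cm=ctrl.capture('side')
from scipy.optimize import least_squares
for a,b in (((319,191.6),(239.6,159.5)),):
    r=least_squares(lambda p:np.r_[proj(c,p)[0]-a,proj(cm,p)[0]-b],[.51,.04,.06])
    print(r.x,to_shelf(r.x)*1000,r.fun)
s=st()
```

```text
[0.5161 0.0469 0.0631] [-63.1633  31.3028] [ 0.1321 -0.177   0.2672  0.1682]
t 3.9 world [0.514  0.0684 0.0575] shelf mm [-66.9  52.5] z 57.5 yaw-TH deg 0.04 F [-0.1  0.3  0.1] open 42.6
```

>>> {"method": "send_rows", "body": {"plan": [{"offset": [0,0,0.15],"dr": [0,0,0],"fingers": 0.5},{"offset": [-0.33,0.018,0.15],"dr": [0,0,0],"fingers": 0.5},{"offset": [-0.33,0.018,0],"dr": [0,0,0],"fingers": 0.5},{"offset": [-0.33,0.018,0],"dr": [0,0,0],"fingers": 0.5},{"offset": [-0.33,0.018,0],"dr": [0,0,0],"fingers": 0.5}]}}

```text
time_s: 4.53
eef_pos: [0.4656, 0.0711, 0.058]
ee_rot: [0.999, -0.039, 0.0, -0.0]
force: [-0.5, 0.6, 0.6]
opening: 0.0427
```

Run:
```python
from h import *
from bench import ctrl
np.set_printoptions(precision=4,suppress=True)
s=st()
c=ctrl.capture('scene');cm=ctrl.capture('side')
a=cv2.resize(c['pixels'][150:230,290:370,::-1],(400,400),interpolation=2)
b=cv2.resize(cm['pixels'][130:190,210:270,::-1],(400,400),interpolation=2)
cv2.imwrite('pics/z2.png',np.hstack([a,b]))
g=to_world([-.0365,.051]);print(fittop(c,[g[0],g[1],-.11]))
```

```text
t 4.53 world [0.4656 0.0711 0.058 ] shelf mm [-115.3   51.5] z 58.0 yaw-TH deg 0.01 F [-0.5  0.6  0.6] open 42.7
(array([ 0.5442,  0.0643, -0.113 ]), np.float64(63.375))
```

View pics/z2.png

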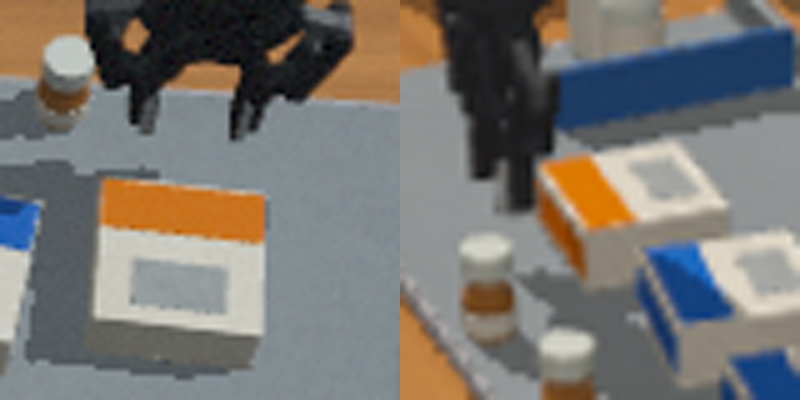

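Run:
```python
from h import *
from bench import ctrl
np.set_printoptions(precision=4,suppress=True)
c=ctrl.capture('scene');cm=ctrl.capture('side')
from scipy.optimize import least_squares
for a,b in (((319,176.6),(227.3,161.5)),((337.2,178),(222,156.8))):
    r=least_squares(lambda p:np.r_[proj(c,p)[0]-a,proj(cm,p)[0]-b],[.51,.04,.06])
    print(r.x,to_shelf(r.x)*1000,r.fun)
```

```text
[0.4682 0.051  0.0638] [-111.2519   31.6407] [ 0.3198 -0.44    0.629   0.4175]
[0.4696 0.1011 0.0599] [-113.729    81.6619] [ 0.3803 -0.534   0.7641  0.5281]
```

>>> {"method": "send_rows", "body": {"plan": [{"offset": [0.08,-0.006,0],"dr": [0,0,0],"fingers": 0.5},{"offset": [0.08,-0.006,-0.1],"dr": [0,0,0],"fingers": 0.5},{"offset": [0.08,-0.006,-0.19],"dr": [0,0,0],"fingers": 0.5},{"offset": [0.08,-0.006,-0.19],"dr": [0,0,0],"fingers": 0.5}]}}

```text
time_s: 5.22
eef_pos: [0.4753, 0.0699, 0.0275]
ee_rot: [0.999, -0.039, -0.002, 0.0]
force: [0.1, 0.0, -0.5]
opening: 0.0427
```

Run:
```python
from h import *
from bench import ctrl
s=st()
c=ctrl.capture('scene');cm=ctrl.capture('side')
a=cv2.resize(c['pixels'][150:230,290:370,::-1],(400,400),interpolation=2)
b=cv2.resize(cm['pixels'][130:190,210:270,::-1],(400,400),interpolation=2)
cv2.imwrite('pics/z3.png',np.hstack([a,b]))
```

```text
t 5.22 world [0.4753 0.0699 0.0275] shelf mm [-105.6   51. ] z 27.5 yaw-TH deg 0.04 F [ 0.1  0.  -0.5] open 42.7
```

View pics/z3.png

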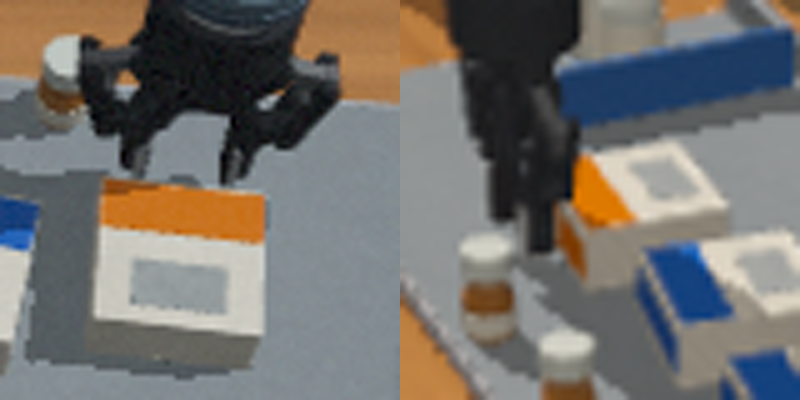

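>>> {"method": "send_rows", "body": {"plan": [{"offset": [0.1,-0.008,0],"dr": [0,0,0],"fingers": 0.5},{"offset": [0.2,-0.016,0],"dr": [0,0,0],"fingers": 0.5},{"offset": [0.32,-0.025,0],"dr": [0,0,0],"fingers": 0.5},{"offset": [0.44,-0.034,0],"dr": [0,0,0],"fingers": 0.5},{"offset": [0.56,-0.044,0],"dr": [0,0,0],"fingers": 0.5},{"offset": [0.68,-0.053,0],"dr": [0,0,0],"fingers": 0.5},{"offset": [0.78,-0.061,0],"dr": [0,0,0],"fingers": 0.5},{"offset": [0.86,-0.067,0],"dr": [0,0,0],"fingers": 0.5}]}}

```text
time_s: 6.32
eef_pos: [0.6072, 0.0598, 0.0293]
ee_rot: [0.999, -0.039, 0.0, -0.0]
force: [-1.3, 0.7, 0.8]
opening: 0.0429
```

```bash
cat >> h.py <<'E'
def look(name,guesses):
    from bench import ctrl
    s=st(); c=ctrl.capture('scene');polys=[]
    for n,gx,gy in guesses:
        g=to_world([gx/1000,gy/1000]);q,e=fittop(c,[g[0],g[1],TH])
        print(n,'shelf',(to_shelf(q[:2])*1000).round(1),'dth',np.degrees(q[2]-TH).round(2),'err',e)
        polys.append(box(*q,.088,.088,0,.06)[[0,1,3,2]])
    vecs(c,'pics/%s.png'%name,polys); return s,c
E
python3 - <<'E'
from h import *
look('p1',[('o',85,50)])
E
```

```text
t 6.33 world [0.6072 0.0598 0.0293] shelf mm [26.7 51.2] z 29.3 yaw-TH deg -0.02 F [-1.3  0.7  0.8] open 42.9
o shelf [84.5 52.2] dth -1.03 err 203.4375
```

View pics/p1.png

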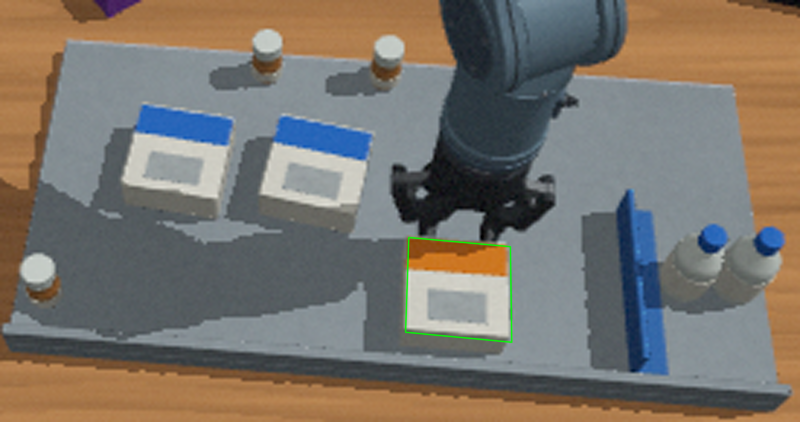

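>>> {"method": "send_rows", "body": {"plan": [{"offset": [0.025,-0.002,0],"dr": [0,0,0],"fingers": 0.5},{"offset": [0.045,-0.003,0],"dr": [0,0,0],"fingers": 0.5},{"offset": [0.045,-0.003,0],"dr": [0,0,0],"fingers": 0.5},{"offset": [-0.1,0.008,0],"dr": [0,0,0],"fingers": 0.5},{"offset": [-0.1,0.008,0.45],"dr": [0,0,0.1],"fingers": 0.5},{"offset": [-0.1,0.008,0.5],"dr": [0,0,0.22],"fingers": 0.4},{"offset": [-0.1,-0.1,0.5],"dr": [0,0,0.34],"fingers": 0.4},{"offset": [-0.1,-0.2,0.5],"dr": [0,0,0.45],"fingers": 0.4}]}}

```text
time_s: 7.38
eef_pos: [0.5913, 0.0296, 0.1047]
ee_rot: [0.955, 0.297, 0.001, 0.0]
force: [0.5, 0.0, 0.3]
opening: 0.0341
```

Run:
```python
from h import *
s,c=look('p2',[('o',90,51)])
print(s['joint_pos'].round(2));rel(s['eef_pos'],[(90,-25,100),(90,-25,28),(90,0,28)]);print((np.pi/2+TH-yaw(s['ee_rot']))/1.5)
```

```text
t 7.38 world [0.5913 0.0296 0.1047] shelf mm [13.2 19.9] z 104.7 yaw-TH deg 39.04 F [0.5 0.  0.3] open 34.1
o shelf [89.4 52.4] dth 0.26 err 60.6875
[ 0.19  0.63 -0.43  1.77  0.34  0.82 -1.37]
(90, -25, 100) world [ 0.6644 -0.0211  0.1   ] offset [ 0.487 -0.339 -0.031]
(90, -25, 28) world [ 0.6644 -0.0211  0.028 ] offset [ 0.487 -0.339 -0.511]
(90, 0, 28) world [0.6663 0.0038 0.028 ] offset [ 0.5   -0.172 -0.511]
0.5930045287471418
```

View pics/p2.png

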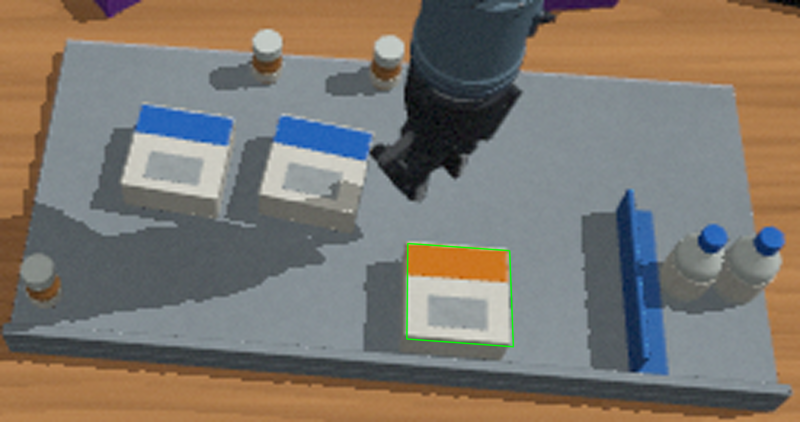

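>>> {"method": "send_rows", "body": {"plan": [{"offset": [0.2,-0.339,0],"dr": [0,0,0.12],"fingers": 0.4},{"offset": [0.487,-0.339,0],"dr": [0,0,0.24],"fingers": 0.4},{"offset": [0.487,-0.339,0],"dr": [0,0,0.36],"fingers": 0.4},{"offset": [0.487,-0.339,0],"dr": [0,0,0.48],"fingers": 0.4},{"offset": [0.487,-0.339,0],"dr": [0,0,0.595],"fingers": 0.4},{"offset": [0.487,-0.339,-0.2],"dr": [0,0,0.595],"fingers": 0.4},{"offset": [0.487,-0.339,-0.51],"dr": [0,0,0.595],"fingers": 0.4},{"offset": [0.487,-0.339,-0.51],"dr": [0,0,0.595],"fingers": 0.4}]}}

```text
time_s: 8.43
eef_pos: [0.6608, -0.0208, 0.0242]
ee_rot: [0.736, 0.677, -0.003, -0.002]
force: [0.6, 0.4, 0.1]
opening: 0.0342
```

Run:
```python
from h import *
s,c=look('p3',[('o',90,51)])
cm=__import__('bench').ctrl.capture('side');cv2.imwrite('pics/p3s.png',cv2.resize(cm['pixels'][120:270,180:380,::-1],(800,600),interpolation=2))
rel(s['eef_pos'],[(90,80,28),(90,95,28)])
```

```text
t 8.43 world [ 0.6608 -0.0208  0.0242] shelf mm [ 86.4 -25. ] z 24.2 yaw-TH deg 89.75 F [0.6 0.4 0.1] open 34.2
o shelf [89.6 52. ] dth 0.8 err 106.8125
(90, 80, 28) world [0.6726 0.0835 0.028 ] offset [0.078 0.696 0.025]
(90, 95, 28) world [0.6737 0.0985 0.028 ] offset [0.086 0.796 0.025]
```

View pics/p3.png

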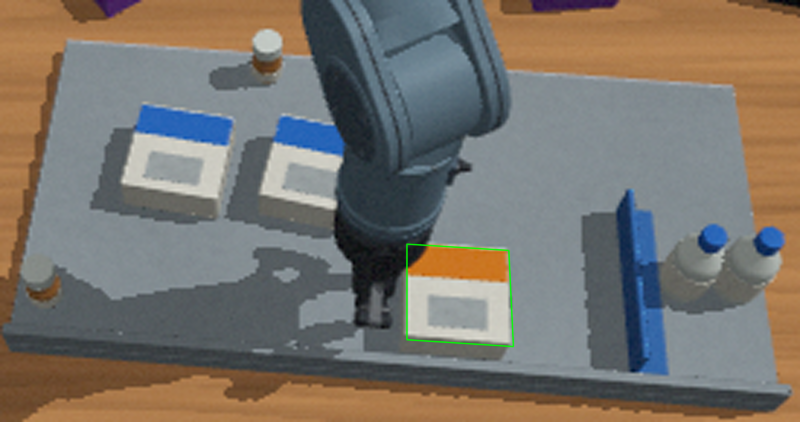

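View pics/p3s.png

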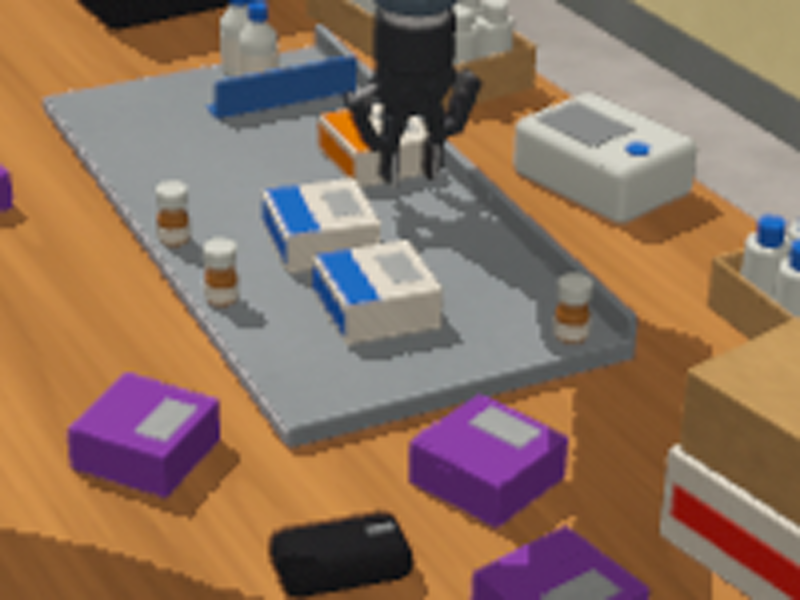

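>>> {"method": "send_rows", "body": {"plan": [{"offset": [0.008,0.1,0],"dr": [0,0,0],"fingers": 0.4},{"offset": [0.016,0.2,0],"dr": [0,0,0],"fingers": 0.4},{"offset": [0.025,0.32,0],"dr": [0,0,0],"fingers": 0.4},{"offset": [0.034,0.44,0],"dr": [0,0,0],"fingers": 0.4},{"offset": [0.044,0.56,0],"dr": [0,0,0],"fingers": 0.4},{"offset": [0.052,0.67,0],"dr": [0,0,0],"fingers": 0.4},{"offset": [0.058,0.74,0],"dr": [0,0,0],"fingers": 0.4},{"offset": [0.062,0.79,0],"dr": [0,0,0],"fingers": 0.4}]}}

```text
time_s: 9.52
eef_pos: [0.6732, 0.0982, 0.0275]
ee_rot: [0.735, 0.678, -0.0, 0.0]
force: [-0.9, -2.4, 1.6]
opening: 0.0343
```

Run:
```python
from h import *
s,c=look('p4',[('o',90,152)])
```

```text
t 9.53 world [0.6732 0.0982 0.0275] shelf mm [89.5 94.7] z 27.5 yaw-TH deg 89.84 F [-0.9 -2.4  1.6] open 34.3
o shelf [ 90.1 199.8] dth -3.34 err 568.375
```

View pics/p4.png

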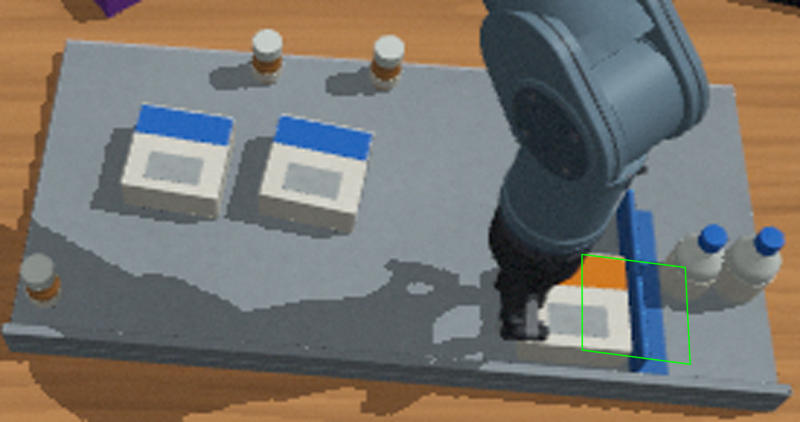

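>>> {"method": "send_rows", "body": {"plan": [{"offset": [0.001,0.015,0],"dr": [0,0,0],"fingers": 0.4},{"offset": [0.002,0.03,0],"dr": [0,0,0],"fingers": 0.4},{"offset": [0.002,0.03,0],"dr": [0,0,0],"fingers": 0.4}]}}

```text
time_s: 9.95
eef_pos: [0.6735, 0.1021, 0.0275]
ee_rot: [0.735, 0.678, 0.0, -0.0]
force: [-0.3, -0.2, -0.8]
opening: 0.0341
```

>>> {"method": "send_rows", "body": {"plan": [{"offset": [0.001,0.01,0],"dr": [0,0,0],"fingers": 0.4},{"offset": [0.001,0.02,0],"dr": [0,0,0],"fingers": 0.4},{"offset": [0.001,0.02,0],"dr": [0,0,0],"fingers": 0.4}]}}

```text
time_s: 10.32
eef_pos: [0.6738, 0.1049, 0.0275]
ee_rot: [0.735, 0.678, -0.0, 0.0]
force: [-0.4, -2.0, -0.4]
opening: 0.0341
```

>>> {"method": "send_rows", "body": {"plan": [{"offset": [0.001,0.01,0],"dr": [0,0,0],"fingers": 0.4},{"offset": [0.001,0.015,0],"dr": [0,0,0],"fingers": 0.4},{"offset": [0.001,0.015,0],"dr": [0,0,0],"fingers": 0.4}]}}

```text
time_s: 10.7
eef_pos: [0.6739, 0.1048, 0.0275]
ee_rot: [0.736, 0.677, -0.001, 0.001]
force: [-0.9, -5.9, 2.3]
opening: 0.0339
```

```bash
cat >> h.py <<'E'
def cropz(c,name,r=(300,420,215,290),s=6):
    im=cv2.resize(c['pixels'][r[2]:r[3],r[0]:r[1],::-1],None,fx=s,fy=s,interpolation=2);cv2.imwrite('pics/%s.png'%name,im)
E
python3 - <<'E'
from h import *
from bench import ctrl
st();cropz(ctrl.capture('scene'),'p5')
E
```

```text
t 10.7 world [0.6739 0.1048 0.0275] shelf mm [ 89.7 101.3] z 27.5 yaw-TH deg 89.77 F [-0.9 -5.9  2.3] open 33.9
```

View pics/p5.png

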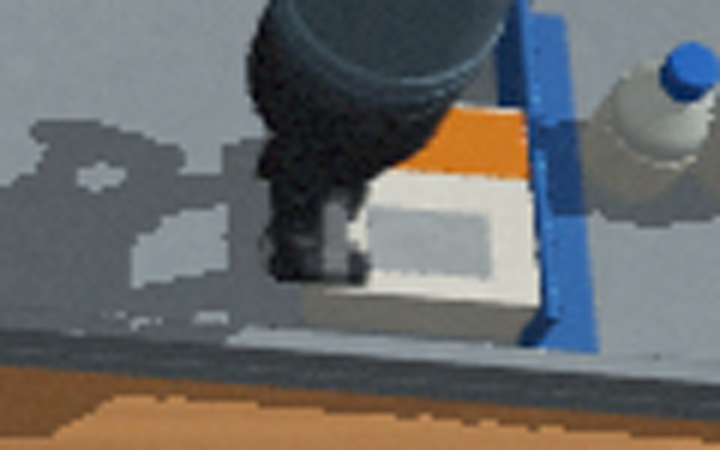

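>>> {"method": "send_rows", "body": {"plan": [{"offset": [-0.006,-0.1,0],"dr": [0,0,0],"fingers": 0.25},{"offset": [-0.006,-0.1,0.3],"dr": [0,0,0],"fingers": 0.25},{"offset": [-0.2,-0.1,0.5],"dr": [0,0,-0.12],"fingers": 0.25},{"offset": [-0.5,0,0.5],"dr": [0,0,-0.24],"fingers": 0.25},{"offset": [-0.6,0.2,0.5],"dr": [0,0,-0.36],"fingers": 0.25},{"offset": [-0.6,0.3,0.5],"dr": [0,0,-0.48],"fingers": 0.25},{"offset": [-0.6,0.35,0.5],"dr": [0,0,-0.6],"fingers": 0.25}]}}

```text
time_s: 11.62
eef_pos: [0.5836, 0.1617, 0.103]
ee_rot: [0.957, 0.289, 0.001, -0.001]
force: [0.9, 0.3, -0.4]
opening: 0.0214
```

Run:
```python
from h import *
s=st()
rel(s['eef_pos'],[(10,149,100),(10,149,28),(30,149,28)]);print((TH-yaw(s['ee_rot']))/1.5)
```

```text
t 11.62 world [0.5836 0.1617 0.103 ] shelf mm [ -4.8 151. ] z 103.0 yaw-TH deg 38.02 F [ 0.9  0.3 -0.4] open 21.4
(10, 149, 100) world [0.5982 0.1586 0.1   ] offset [ 0.098 -0.021 -0.02 ]
(10, 149, 28) world [0.5982 0.1586 0.028 ] offset [ 0.098 -0.021 -0.5  ]
(30, 149, 28) world [0.6181 0.157  0.028 ] offset [ 0.23  -0.031 -0.5  ]
-0.4424131302258938
```

>>> {"method": "send_rows", "body": {"plan": [{"offset": [0.08,-0.02,0],"dr": [0,0,-0.12],"fingers": 0.25},{"offset": [0.08,-0.02,0],"dr": [0,0,-0.24],"fingers": 0.25},{"offset": [0.08,-0.02,0],"dr": [0,0,-0.36],"fingers": 0.25},{"offset": [0.08,-0.02,0],"dr": [0,0,-0.445],"fingers": 0.25},{"offset": [0.08,-0.02,-0.25],"dr": [0,0,-0.445],"fingers": 0.25},{"offset": [0.08,-0.02,-0.5],"dr": [0,0,-0.445],"fingers": 0.25},{"offset": [0.08,-0.02,-0.5],"dr": [0,0,-0.445],"fingers": 0.25}]}}

```text
time_s: 12.5
eef_pos: [0.5934, 0.1565, 0.0252]
ee_rot: [0.999, -0.039, -0.003, 0.0]
force: [-1.5, -0.0, 0.7]
opening: 0.0215
```

Run:
```python
from h import *
from bench import ctrl
s=st();cropz(ctrl.capture('scene'),'p6')
cm=ctrl.capture('side');cv2.imwrite('pics/p6s.png',cv2.resize(cm['pixels'][100:200,200:333,::-1],(798,600),interpolation=2))
rel(s['eef_pos'],[(30,149,28),(37,149,28)])
```

```text
t 12.5 world [0.5934 0.1565 0.0252] shelf mm [  5.4 146.5] z 25.2 yaw-TH deg 0.04 F [-1.5 -0.   0.7] open 21.5
(30, 149, 28) world [0.6181 0.157  0.028 ] offset [0.165 0.004 0.018]
(37, 149, 28) world [0.6251 0.1565 0.028 ] offset [ 0.211 -0.     0.018]
```

View pics/p6.png

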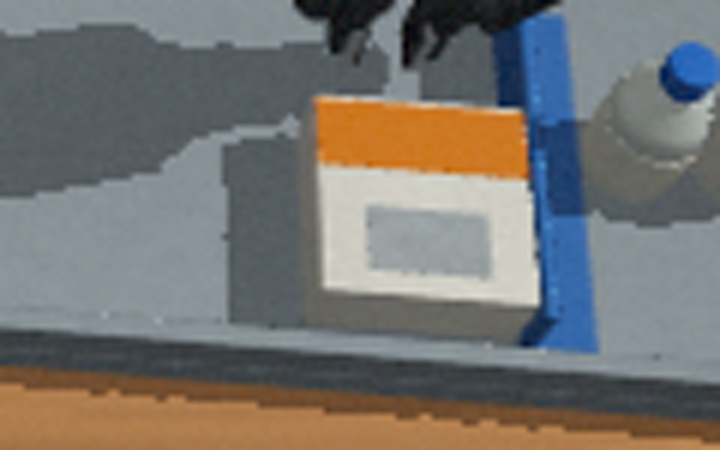

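View pics/p6s.png

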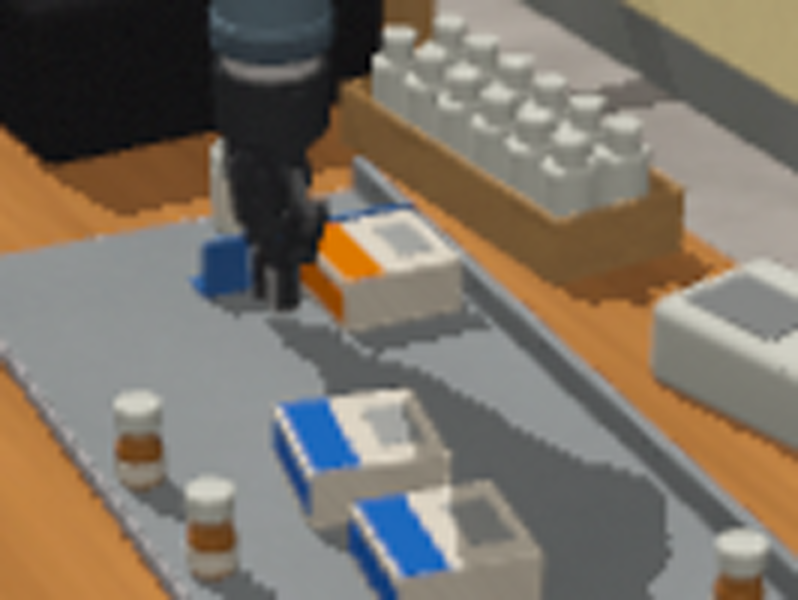

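>>> {"method": "send_rows", "body": {"plan": [{"offset": [0.06,-0.005,0],"dr": [0,0,0],"fingers": 0.25},{"offset": [0.12,-0.009,0],"dr": [0,0,0],"fingers": 0.25},{"offset": [0.16,-0.012,0],"dr": [0,0,0],"fingers": 0.25},{"offset": [0.18,-0.014,0],"dr": [0,0,0],"fingers": 0.25},{"offset": [0.195,-0.015,0],"dr": [0,0,0],"fingers": 0.25},{"offset": [0.195,-0.015,0],"dr": [0,0,0],"fingers": 0.25}]}}

```text
time_s: 13.35
eef_pos: [0.6252, 0.1547, 0.0275]
ee_rot: [0.999, -0.039, 0.0, -0.0]
force: [0.0, 0.3, 0.1]
opening: 0.0213
```

>>> {"method": "send_rows", "body": {"plan": [{"offset": [0.008,-0.001,0],"dr": [0,0,0],"fingers": 0.25},{"offset": [0.016,-0.001,0],"dr": [0,0,0],"fingers": 0.25},{"offset": [0.016,-0.001,0],"dr": [0,0,0],"fingers": 0.25}]}}

```text
time_s: 13.72
eef_pos: [0.6277, 0.1545, 0.0275]
ee_rot: [0.999, -0.039, 0.0, 0.0]
force: [-0.7, 0.5, 0.4]
opening: 0.0216
```

>>> {"method": "send_rows", "body": {"plan": [{"offset": [0.008,-0.001,0],"dr": [0,0,0],"fingers": 0.25},{"offset": [0.016,-0.001,0],"dr": [0,0,0],"fingers": 0.25},{"offset": [0.016,-0.001,0],"dr": [0,0,0],"fingers": 0.25}]}}

```text
time_s: 14.1
eef_pos: [0.6301, 0.1544, 0.0276]
ee_rot: [0.999, -0.039, 0.0, -0.0]
force: [-0.4, 0.2, -0.4]
opening: 0.0215
```

Run:
```python
from h import *
from bench import ctrl
s=st();cropz(ctrl.capture('scene'),'p7')
```

```text
t 14.1 world [0.6301 0.1544 0.0276] shelf mm [ 42.2 147.3] z 27.6 yaw-TH deg 0.01 F [-0.4  0.2 -0.4] open 21.5
```

View pics/p7.png

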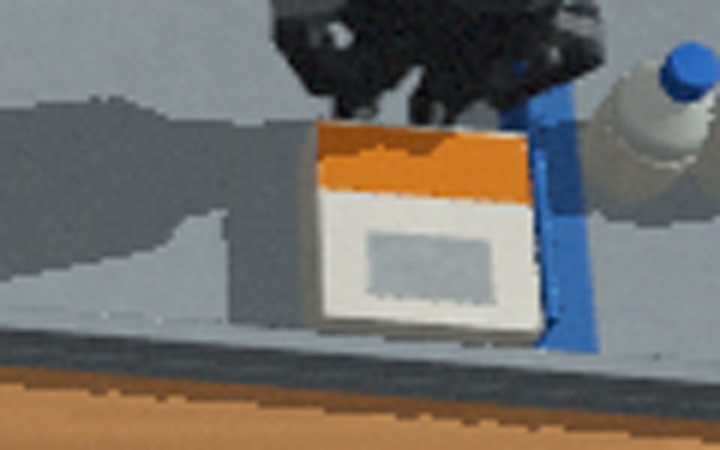

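>>> {"method": "send_rows", "body": {"plan": [{"offset": [0.01,-0.001,0],"dr": [0,0,0],"fingers": 0.25},{"offset": [0.015,-0.001,0],"dr": [0,0,0],"fingers": 0.25},{"offset": [0.015,-0.001,0],"dr": [0,0,0],"fingers": 0.25}]}}

```text
time_s: 14.52
eef_pos: [0.6301, 0.1544, 0.0274]
ee_rot: [0.999, -0.039, -0.002, 0.0]
force: [-6.8, 0.8, 4.3]
opening: 0.021
```

>>> {"method": "send_rows", "body": {"plan": [{"offset": [0.01,-0.001,0],"dr": [0,0,0],"fingers": 0.25},{"offset": [0.015,-0.001,0],"dr": [0,0,0],"fingers": 0.25},{"offset": [0.015,-0.001,0],"dr": [0,0,0],"fingers": 0.25}]}}

```text
time_s: 14.9
eef_pos: [0.63, 0.1544, 0.0271]
ee_rot: [0.999, -0.038, -0.004, 0.001]
force: [-12.4, -0.0, 8.2]
opening: 0.0214
```

>>> {"method": "send_rows", "body": {"plan": [{"offset": [0.01,-0.001,0],"dr": [0,0,0],"fingers": 0.25},{"offset": [0.015,-0.001,0],"dr": [0,0,0],"fingers": 0.25},{"offset": [0.015,-0.001,0],"dr": [0,0,0],"fingers": 0.25}]}}

```text
time_s: 15.28
eef_pos: [0.63, 0.1544, 0.0268]
ee_rot: [0.999, -0.038, -0.006, 0.001]
force: [-19.2, -1.7, 13.9]
opening: 0.0211
```

>>> {"method": "send_rows", "body": {"plan": [{"offset": [-0.15,0.012,0],"dr": [0,0,0],"fingers": 0.25},{"offset": [-0.2,0.015,0.3],"dr": [0,0,0],"fingers": 0.4},{"offset": [-0.4,-0.3,0.55],"dr": [0,0,0],"fingers": 0.5},{"offset": [-0.6,-0.6,0.55],"dr": [0,0,0],"fingers": 0.5},{"offset": [-0.8,-1,0.55],"dr": [0,0,0],"fingers": 0.5},{"offset": [-0.8,-1,0.55],"dr": [0,0,0],"fingers": 0.5}]}}

```text
time_s: 16.02
eef_pos: [0.5149, -0.0016, 0.1102]
ee_rot: [0.999, -0.042, -0.0, 0.002]
force: [0.1, -0.5, 0.2]
opening: 0.0431
```

Run:
```python
from h import *
s,c=look('p8',[('m',-25,-72),('r',-28,-196)]);cropz(c,'p8z')
rel(s['eef_pos'],[(-102,-72,110),(-102,-72,28),(0,-72,28)])
w,b,o=cartonmask(c)
```

```text
t 16.02 world [ 0.5149 -0.0016  0.1102] shelf mm [-60.5 -17.2] z 110.2 yaw-TH deg -0.39 F [ 0.1 -0.5  0.2] open 43.1
m shelf [-24.5 -71.9] dth -9.15 err 71.25
r shelf [ -28.3 -197.7] dth -5.72 err 126.125
(-102, -72, 110) world [ 0.4693 -0.053   0.11  ] offset [-0.304 -0.343 -0.001]
(-102, -72, 28) world [ 0.4693 -0.053   0.028 ] offset [-0.304 -0.343 -0.548]
(0, -72, 28) world [ 0.571 -0.061  0.028] offset [ 0.374 -0.396 -0.548]
```

View pics/p8z.png

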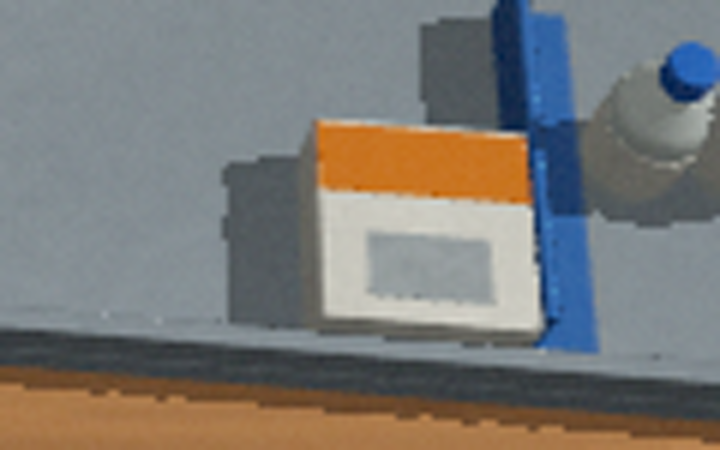

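>>> {"method": "send_rows", "body": {"plan": [{"offset": [-0.3,-0.34,0],"dr": [0,0,0],"fingers": 0.5},{"offset": [-0.3,-0.34,0],"dr": [0,0,0],"fingers": 0.5},{"offset": [-0.3,-0.34,-0.25],"dr": [0,0,0],"fingers": 0.5},{"offset": [-0.3,-0.34,-0.55],"dr": [0,0,0],"fingers": 0.5},{"offset": [-0.3,-0.34,-0.55],"dr": [0,0,0],"fingers": 0.5}]}}

```text
time_s: 16.7
eef_pos: [0.4704, -0.0452, 0.0255]
ee_rot: [0.999, -0.038, -0.002, -0.0]
force: [0.2, -0.3, 1.0]
opening: 0.0425
```

Run:
```python
from h import *
from bench import ctrl
s=st();c=ctrl.capture('scene');cropz(c,'p9',(210,340,150,240))
cm=ctrl.capture('side');cv2.imwrite('pics/p9s.png',cv2.resize(cm['pixels'][130:230,200:333,::-1],(798,600),interpolation=2))
rel(s['eef_pos'],[(30,-72,28)])
```

```text
t 16.7 world [ 0.4704 -0.0452  0.0255] shelf mm [-101.5  -64.2] z 25.5 yaw-TH deg 0.15 F [ 0.2 -0.3  1. ] open 42.5
(30, -72, 28) world [ 0.6009 -0.0633  0.028 ] offset [ 0.87  -0.12   0.017]
```

View pics/p9.png

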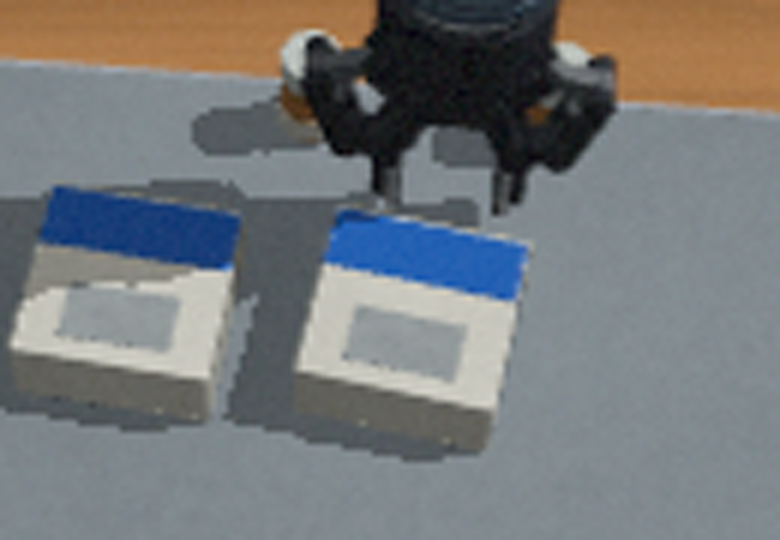

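View pics/p9s.png

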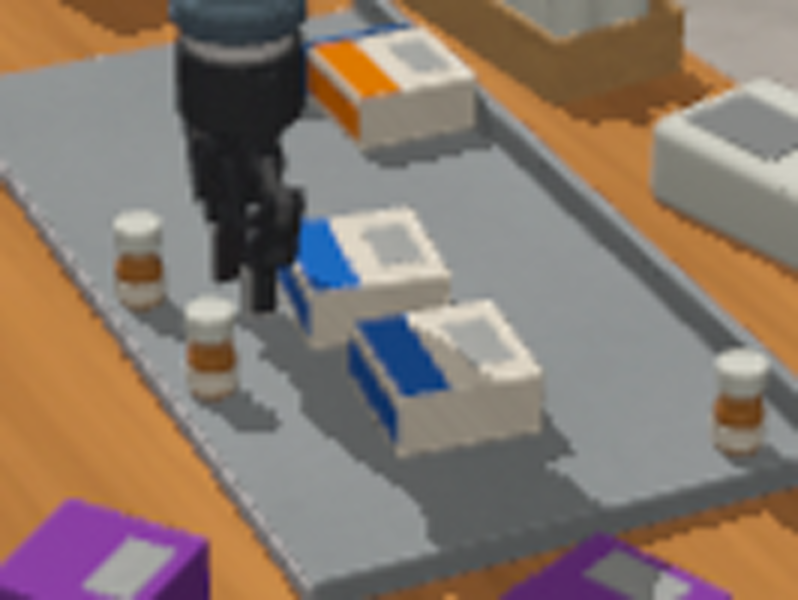

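>>> {"method": "send_rows", "body": {"plan": [{"offset": [0.08,-0.01,0],"dr": [0,0,0],"fingers": 0.5},{"offset": [0.18,-0.018,0],"dr": [0,0,0],"fingers": 0.5},{"offset": [0.28,-0.028,0],"dr": [0,0,0],"fingers": 0.5},{"offset": [0.4,-0.038,0],"dr": [0,0,0],"fingers": 0.5},{"offset": [0.52,-0.048,0],"dr": [0,0,0],"fingers": 0.5},{"offset": [0.64,-0.058,0],"dr": [0,0,0],"fingers": 0.5},{"offset": [0.76,-0.068,0],"dr": [0,0,0],"fingers": 0.5},{"offset": [0.87,-0.077,0],"dr": [0,0,0],"fingers": 0.5}]}}

```text
time_s: 17.8
eef_pos: [0.6041, -0.0589, 0.0285]
ee_rot: [0.999, -0.039, 0.001, -0.0]
force: [-1.7, 0.7, 0.6]
opening: 0.0428
```

Run:
```python
from h import *
look('p10',[('m',87,-70)])
```

```text
t 17.8 world [ 0.6041 -0.0589  0.0285] shelf mm [ 32.9 -67.3] z 28.5 yaw-TH deg -0.01 F [-1.7  0.7  0.6] open 42.8
m shelf [ 90.3 -67.1] dth -0.93 err 88.1875
```

View pics/p10.png

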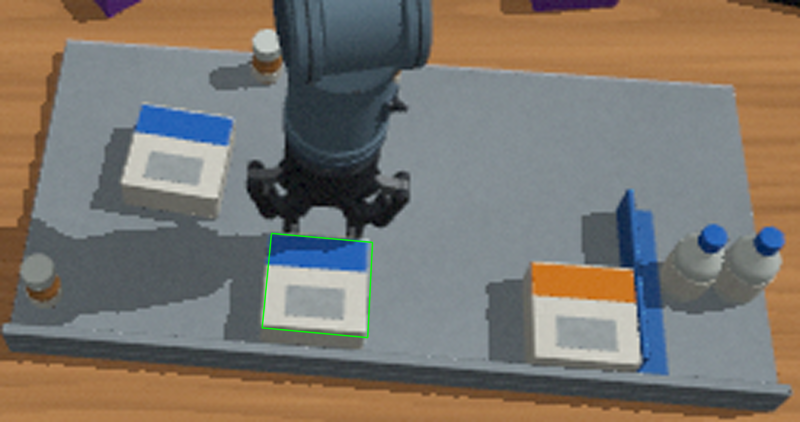

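>>> {"method": "send_rows", "body": {"plan": [{"offset": [0.02,-0.002,0],"dr": [0,0,0],"fingers": 0.5},{"offset": [0.035,-0.003,0],"dr": [0,0,0],"fingers": 0.5},{"offset": [0.035,-0.003,0],"dr": [0,0,0],"fingers": 0.5},{"offset": [-0.1,0.008,0],"dr": [0,0,0],"fingers": 0.5},{"offset": [-0.1,0.008,0.35],"dr": [0,0,0.1],"fingers": 0.4},{"offset": [-0.1,-0.1,0.5],"dr": [0,0,0.22],"fingers": 0.4},{"offset": [-0.05,-0.3,0.5],"dr": [0,0,0.34],"fingers": 0.4},{"offset": [0,-0.49,0.5],"dr": [0,0,0.45],"fingers": 0.4}]}}

```text
time_s: 18.85
eef_pos: [0.6022, -0.1331, 0.1032]
ee_rot: [0.955, 0.297, 0.0, 0.0]
force: [1.0, 0.1, 0.6]
opening: 0.0342
```

Run:
```python
from h import *
s,c=look('p11',[('m',95,-68)])
rel(s['eef_pos'],[(93,-143,105),(93,-143,28)]);print((np.pi/2+TH-yaw(s['ee_rot']))/1.5)
```

```text
t 18.85 world [ 0.6022 -0.1331  0.1032] shelf mm [  36.7 -141.5] z 103.2 yaw-TH deg 39.03 F [1.  0.1 0.6] open 34.2
m shelf [ 93.  -67.9] dth 0.13 err 85.1875
(93, -143, 105) world [ 0.6582 -0.139   0.105 ] offset [ 0.373 -0.039  0.012]
(93, -143, 28) world [ 0.6582 -0.139   0.028 ] offset [ 0.373 -0.039 -0.501]
0.5931014619853286
```

View pics/p11.png

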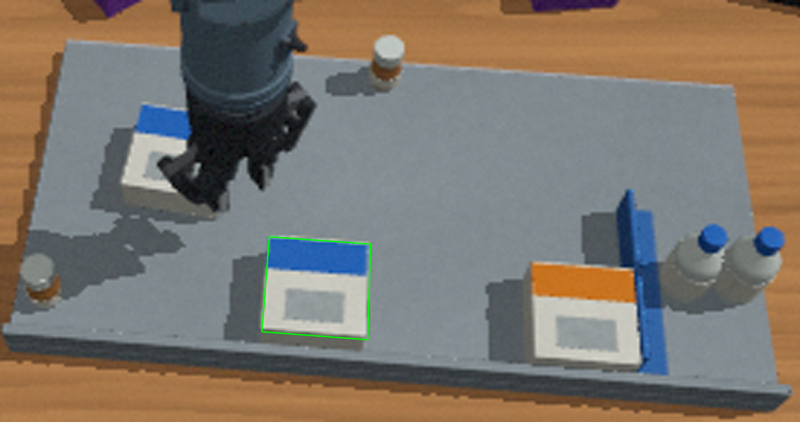

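>>> {"method": "send_rows", "body": {"plan": [{"offset": [0.2,-0.04,0],"dr": [0,0,0.12],"fingers": 0.4},{"offset": [0.373,-0.04,0],"dr": [0,0,0.24],"fingers": 0.4},{"offset": [0.373,-0.04,0],"dr": [0,0,0.36],"fingers": 0.4},{"offset": [0.373,-0.04,0],"dr": [0,0,0.48],"fingers": 0.4},{"offset": [0.373,-0.04,0],"dr": [0,0,0.596],"fingers": 0.4},{"offset": [0.373,-0.04,-0.25],"dr": [0,0,0.596],"fingers": 0.4},{"offset": [0.373,-0.04,-0.5],"dr": [0,0,0.596],"fingers": 0.4},{"offset": [0.373,-0.04,-0.5],"dr": [0,0,0.596],"fingers": 0.4}]}}

```text
time_s: 19.9
eef_pos: [0.6551, -0.1377, 0.0247]
ee_rot: [0.735, 0.678, -0.002, -0.002]
force: [-0.1, -0.2, 0.6]
opening: 0.0345
```

Run:
```python
from h import *
s,c=look('p12',[('m',93,-68)])
rel(s['eef_pos'],[(93,-30,28),(93,8,28)])
```

```text
t 19.9 world [ 0.6551 -0.1377  0.0247] shelf mm [  89.9 -142. ] z 24.7 yaw-TH deg 89.89 F [-0.1 -0.2  0.6] open 34.5
m shelf [ 93.6 -67.5] dth 0.03 err 94.875
(93, -30, 28) world [ 0.667  -0.0264  0.028 ] offset [0.079 0.742 0.022]
(93, 8, 28) world [0.6699 0.0115 0.028 ] offset [0.099 0.995 0.022]
```

View pics/p12.png

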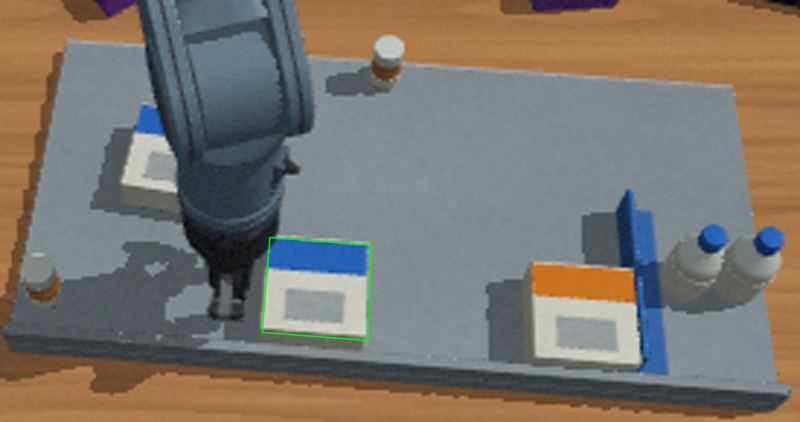

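>>> {"method": "send_rows", "body": {"plan": [{"offset": [0.008,0.1,0],"dr": [0,0,0],"fingers": 0.4},{"offset": [0.017,0.22,0],"dr": [0,0,0],"fingers": 0.4},{"offset": [0.027,0.35,0],"dr": [0,0,0],"fingers": 0.4},{"offset": [0.037,0.48,0],"dr": [0,0,0],"fingers": 0.4},{"offset": [0.047,0.6,0],"dr": [0,0,0],"fingers": 0.4},{"offset": [0.056,0.72,0],"dr": [0,0,0],"fingers": 0.4},{"offset": [0.065,0.83,0],"dr": [0,0,0],"fingers": 0.4},{"offset": [0.072,0.93,0],"dr": [0,0,0],"fingers": 0.4}]}}

```text
time_s: 20.95
eef_pos: [0.6689, 0.0025, 0.0275]
ee_rot: [0.735, 0.679, -0.0, -0.0]
force: [0.0, -2.0, 0.7]
opening: 0.0342
```

Run:
```python
from h import *
s,c=look('p13',[('m',93,60)])
```

```text
t 20.95 world [0.6689 0.0025 0.0275] shelf mm [92.7 -1.1] z 27.5 yaw-TH deg 89.92 F [ 0.  -2.   0.7] open 34.2
m shelf [92.3 58.8] dth 0.57 err 287.3125
```

View pics/p13.png

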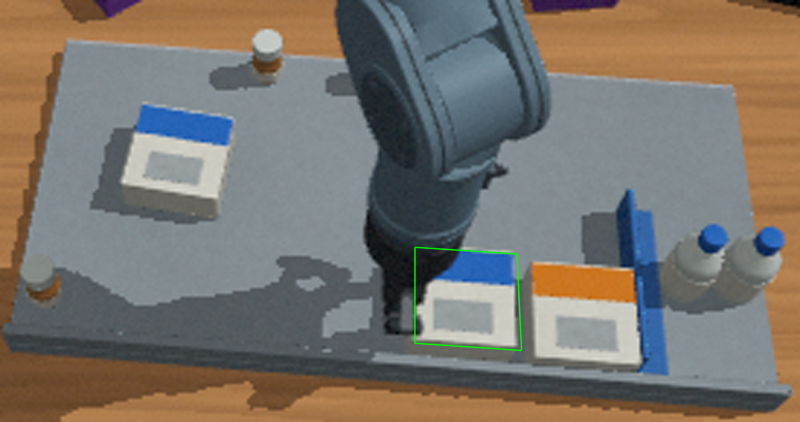

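>>> {"method": "send_rows", "body": {"plan": [{"offset": [0.003,0.04,0],"dr": [0,0,0],"fingers": 0.4},{"offset": [0.005,0.065,0],"dr": [0,0,0],"fingers": 0.4},{"offset": [0.007,0.085,0],"dr": [0,0,0],"fingers": 0.4},{"offset": [0.007,0.085,0],"dr": [0,0,0],"fingers": 0.4}]}}

```text
time_s: 21.5
eef_pos: [0.6699, 0.0145, 0.0275]
ee_rot: [0.735, 0.678, 0.0, -0.0]
force: [-0.0, 0.3, -0.9]
opening: 0.0342
```

>>> {"method": "send_rows", "body": {"plan": [{"offset": [0.001,0.01,0],"dr": [0,0,0],"fingers": 0.4},{"offset": [0.001,0.015,0],"dr": [0,0,0],"fingers": 0.4},{"offset": [0.001,0.015,0],"dr": [0,0,0],"fingers": 0.4}]}}

```text
time_s: 21.88
eef_pos: [0.67, 0.0165, 0.0275]
ee_rot: [0.735, 0.678, -0.0, -0.0]
force: [0.1, -0.4, -0.3]
opening: 0.034
```

Run:
```python
from h import *
s,c=look('p14',[]);cropz(c,'p14z')
```

```text
t 21.88 world [0.67   0.0165 0.0275] shelf mm [92.7 12.9] z 27.5 yaw-TH deg 89.92 F [ 0.1 -0.4 -0.3] open 34.0
```

View pics/p14z.png

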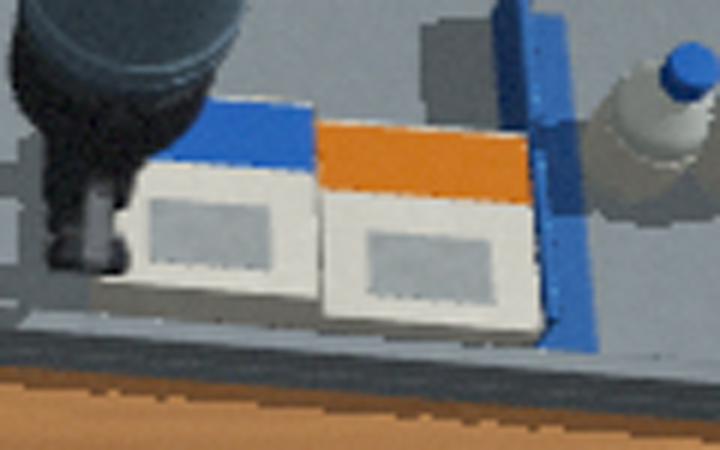

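One more nudge to make contact, then seat it against the lip.

>>> {"method": "send_rows", "body": {"plan": [{"offset": [0.001,0.008,0],"dr": [0,0,0],"fingers": 0.4},{"offset": [0.001,0.012,0],"dr": [0,0,0],"fingers": 0.4},{"offset": [0.001,0.012,0],"dr": [0,0,0],"fingers": 0.4}]}}

```text
time_s: 22.3
eef_pos: [0.6702, 0.0169, 0.0276]
ee_rot: [0.735, 0.678, -0.001, 0.0]
force: [0.4, -4.5, 1.7]
opening: 0.0342
```

>>> {"method": "send_rows", "body": {"plan": [{"offset": [0.0,0.005,0],"dr": [0,0,0],"fingers": 0.4},{"offset": [0.0,0.01,0],"dr": [0,0,0],"fingers": 0.4}]}}

```text
time_s: 22.55
eef_pos: [0.6702, 0.0169, 0.0276]
ee_rot: [0.735, 0.678, -0.002, 0.001]
force: [-1.8, -8.5, 3.0]
opening: 0.0342
```

>>> {"method": "send_rows", "body": {"plan": [{"offset": [-0.008,-0.1,0],"dr": [0,0,0],"fingers": 0.4},{"offset": [-0.008,-0.1,0.3],"dr": [0,0,0],"fingers": 0.4},{"offset": [-0.2,-0.1,0.5],"dr": [0,0,-0.12],"fingers": 0.4},{"offset": [-0.5,0,0.5],"dr": [0,0,-0.24],"fingers": 0.4},{"offset": [-0.6,0.2,0.5],"dr": [0,0,-0.36],"fingers": 0.5},{"offset": [-0.6,0.35,0.5],"dr": [0,0,-0.48],"fingers": 0.5},{"offset": [-0.56,0.41,0.5],"dr": [0,0,-0.6],"fingers": 0.5}]}}

```text
time_s: 23.42
eef_pos: [0.5857, 0.0841, 0.1029]
ee_rot: [0.957, 0.29, 0.001, -0.001]
force: [0.3, 0.9, -0.8]
opening: 0.0425
```

Run:
```python
from h import *
s=st()
rel(s['eef_pos'],[(8,71,28)]);print((TH-yaw(s['ee_rot']))/1.5)
```

```text
t 23.43 world [0.5857 0.0841 0.1029] shelf mm [ 3.4 73.8] z 102.9 yaw-TH deg 38.18 F [ 0.3  0.9 -0.8] open 42.5
(8, 71, 28) world [0.5901 0.081  0.028 ] offset [ 0.029 -0.021 -0.5  ]
-0.4441901061452442
```

>>> {"method": "send_rows", "body": {"plan": [{"offset": [0.03,-0.02,0],"dr": [0,0,-0.12],"fingers": 0.5},{"offset": [0.03,-0.02,0],"dr": [0,0,-0.24],"fingers": 0.5},{"offset": [0.03,-0.02,0],"dr": [0,0,-0.36],"fingers": 0.5},{"offset": [0.03,-0.02,0],"dr": [0,0,-0.446],"fingers": 0.5},{"offset": [0.03,-0.02,-0.25],"dr": [0,0,-0.446],"fingers": 0.5},{"offset": [0.03,-0.02,-0.5],"dr": [0,0,-0.446],"fingers": 0.5},{"offset": [0.03,-0.02,-0.5],"dr": [0,0,-0.446],"fingers": 0.5}]}}

```text
time_s: 24.3
eef_pos: [0.5882, 0.0785, 0.0252]
ee_rot: [0.999, -0.039, -0.003, -0.0]
force: [-1.0, 0.5, 0.8]
opening: 0.0429
```

Run:
```python
from h import *
s,c=look('p15',[]);cropz(c,'p15z')
rel(s['eef_pos'],[(38,71,28)])
```

```text
t 24.3 world [0.5882 0.0785 0.0252] shelf mm [ 6.3 68.4] z 25.2 yaw-TH deg 0.05 F [-1.   0.5  0.8] open 42.9
(38, 71, 28) world [0.62   0.0786 0.028 ] offset [0.212 0.001 0.018]
```

View pics/p15z.png

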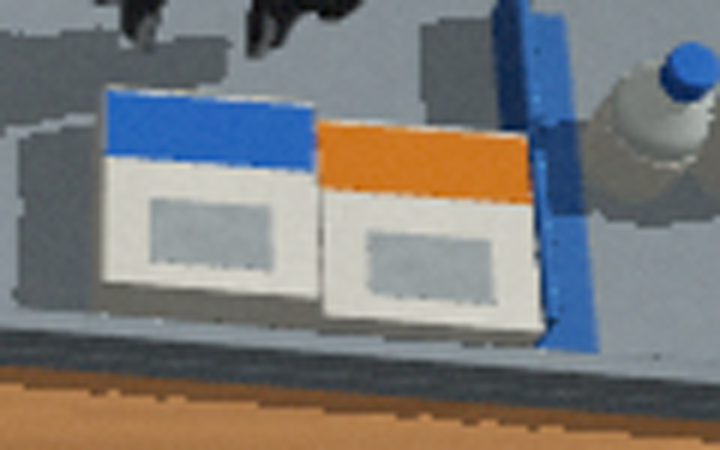

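>>> {"method": "send_rows", "body": {"plan": [{"offset": [0.08,-0.006,0],"dr": [0,0,0],"fingers": 0.5},{"offset": [0.14,-0.011,0],"dr": [0,0,0],"fingers": 0.5},{"offset": [0.18,-0.014,0],"dr": [0,0,0],"fingers": 0.5},{"offset": [0.205,-0.016,0],"dr": [0,0,0],"fingers": 0.5},{"offset": [0.22,-0.017,0],"dr": [0,0,0],"fingers": 0.5},{"offset": [0.22,-0.017,0],"dr": [0,0,0],"fingers": 0.5}]}}

```text
time_s: 25.1
eef_pos: [0.6239, 0.0757, 0.0275]
ee_rot: [0.999, -0.039, 0.0, -0.0]
force: [0.8, -1.0, 0.4]
opening: 0.0427
```

>>> {"method": "send_rows", "body": {"plan": [{"offset": [0.008,-0.001,0],"dr": [0,0,0],"fingers": 0.5},{"offset": [0.015,-0.001,0],"dr": [0,0,0],"fingers": 0.5},{"offset": [0.015,-0.001,0],"dr": [0,0,0],"fingers": 0.5}]}}

```text
time_s: 25.48
eef_pos: [0.6239, 0.0756, 0.0272]
ee_rot: [0.999, -0.039, -0.002, 0.0]
force: [-6.6, 0.3, 4.8]
opening: 0.0429
```

>>> {"method": "send_rows", "body": {"plan": [{"offset": [0.01,-0.001,0],"dr": [0,0,0],"fingers": 0.5},{"offset": [0.02,-0.001,0],"dr": [0,0,0],"fingers": 0.5},{"offset": [0.02,-0.001,0],"dr": [0,0,0],"fingers": 0.5}]}}

```text
time_s: 25.85
eef_pos: [0.6239, 0.0757, 0.0267]
ee_rot: [0.999, -0.038, -0.005, 0.001]
force: [-15.0, -0.2, 10.3]
opening: 0.0424
```

Run:
```python
from h import *
s,c=look('p16',[]);cropz(c,'p16z')
```

```text
t 25.85 world [0.6239 0.0757 0.0267] shelf mm [42.1 68.3] z 26.7 yaw-TH deg 0.06 F [-15.   -0.2  10.3] open 42.4
```

View pics/p16z.png

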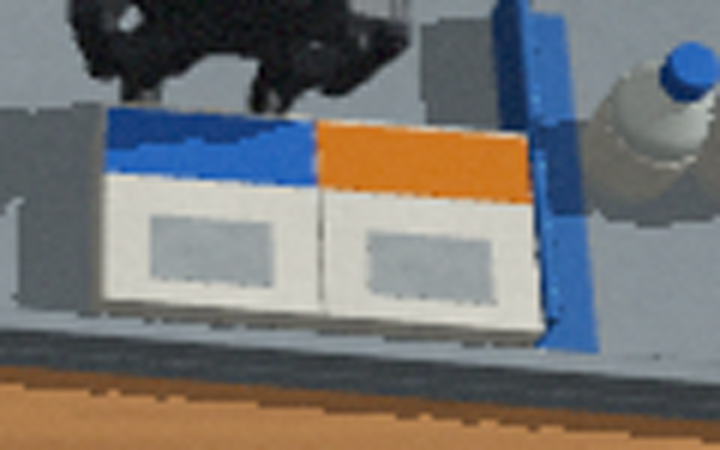

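>>> {"method": "send_rows", "body": {"plan": [{"offset": [-0.18,0.014,0],"dr": [0,0,0],"fingers": 0.5},{"offset": [-0.2,0.015,0.3],"dr": [0,0,0],"fingers": 0.5},{"offset": [-0.4,-0.3,0.55],"dr": [0,0,0],"fingers": 0.5},{"offset": [-0.6,-0.6,0.55],"dr": [0,0,0],"fingers": 0.5},{"offset": [-0.9,-1,0.55],"dr": [0,0,0],"fingers": 0.5},{"offset": [-0.9,-1,0.55],"dr": [0,0,0],"fingers": 0.5}]}}

```text
time_s: 26.65
eef_pos: [0.4915, -0.0791, 0.1101]
ee_rot: [0.999, -0.042, -0.001, 0.001]
force: [0.5, -0.8, 0.0]
opening: 0.0428
```

Run:
```python
from h import *
s,c=look('p17',[('r',-28,-197)])
rel(s['eef_pos'],[(-101,-193,110)])
```

```text
t 26.65 world [ 0.4915 -0.0791  0.1101] shelf mm [-77.9 -96.3] z 110.1 yaw-TH deg -0.32 F [ 0.5 -0.8  0. ] open 42.8
r shelf [ -24.7 -196.3] dth -3.39 err 388.75
(-101, -193, 110) world [ 0.4609 -0.1737  0.11  ] offset [-0.204 -0.631 -0.   ]
```

View pics/p17.png

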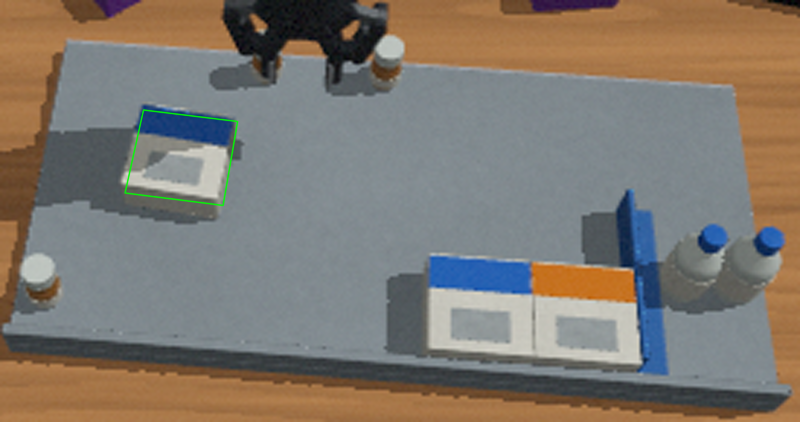

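>>> {"method": "send_rows", "body": {"plan": [{"offset": [-0.22,-0.35,0],"dr": [0,0,0],"fingers": 0.5},{"offset": [-0.22,-0.66,0],"dr": [0,0,0],"fingers": 0.5},{"offset": [-0.22,-0.66,0],"dr": [0,0,0],"fingers": 0.5},{"offset": [-0.22,-0.66,-0.25],"dr": [0,0,0],"fingers": 0.5},{"offset": [-0.22,-0.66,-0.55],"dr": [0,0,0],"fingers": 0.5},{"offset": [-0.22,-0.66,-0.55],"dr": [0,0,0],"fingers": 0.5}]}}

```text
time_s: 27.45
eef_pos: [0.46, -0.1708, 0.0254]
ee_rot: [0.999, -0.037, -0.002, -0.001]
force: [0.2, 0.3, 1.2]
opening: 0.0426
```

Run:
```python
from h import *
s,c=look('p18',[]);cropz(c,'p18z',(190,310,150,240))
```

```text
t 27.45 world [ 0.46   -0.1708  0.0254] shelf mm [-102.1 -190.1] z 25.4 yaw-TH deg 0.2 F [0.2 0.3 1.2] open 42.6
```

View pics/p18z.png

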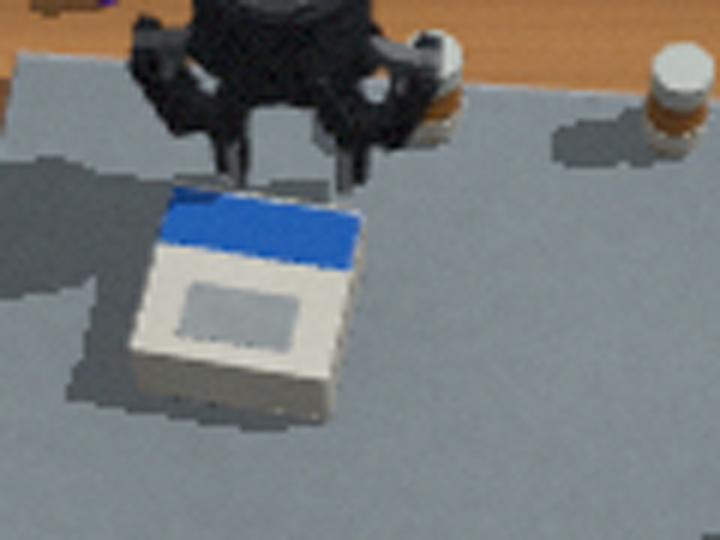

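>>> {"method": "send_rows", "body": {"plan": [{"offset": [0.08,-0.012,0],"dr": [0,0,0],"fingers": 0.5},{"offset": [0.17,-0.022,0],"dr": [0,0,0],"fingers": 0.5},{"offset": [0.27,-0.034,0],"dr": [0,0,0],"fingers": 0.5},{"offset": [0.38,-0.046,0],"dr": [0,0,0],"fingers": 0.5},{"offset": [0.48,-0.058,0],"dr": [0,0,0],"fingers": 0.5},{"offset": [0.57,-0.068,0],"dr": [0,0,0],"fingers": 0.5},{"offset": [0.62,-0.075,0],"dr": [0,0,0],"fingers": 0.5},{"offset": [0.62,-0.075,0],"dr": [0,0,0],"fingers": 0.5}]}}

```text
time_s: 28.5
eef_pos: [0.5548, -0.1849, 0.0277]
ee_rot: [0.999, -0.039, 0.0, -0.0]
force: [0.6, -0.5, 0.0]
opening: 0.0426
```

Run:
```python
from h import *
s,c=look('p19',[('r',50,-194)])
```

```text
t 28.5 world [ 0.5548 -0.1849  0.0277] shelf mm [  -6.5 -196.8] z 27.7 yaw-TH deg 0.02 F [ 0.6 -0.5  0. ] open 42.6
r shelf [  53.6 -196.3] dth 0.2 err 174.125
```

View pics/p19.png

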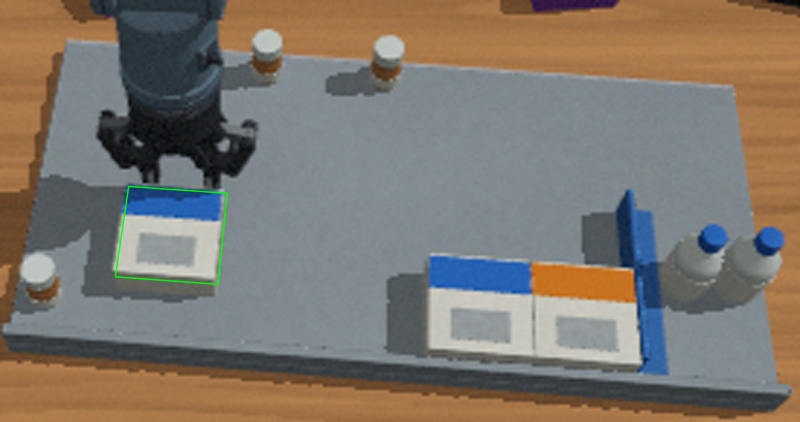

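>>> {"method": "send_rows", "body": {"plan": [{"offset": [-0.12,0.009,0],"dr": [0,0,0],"fingers": 0.5},{"offset": [-0.12,0.009,0.3],"dr": [0,0,0],"fingers": 0.4},{"offset": [-0.12,0.009,0.6],"dr": [0,0,0.1],"fingers": 0.25},{"offset": [-0.1,-0.15,0.65],"dr": [0,0,0.22],"fingers": 0.25},{"offset": [0,-0.3,0.65],"dr": [0,0,0.34],"fingers": 0.25},{"offset": [0.1,-0.4,0.65],"dr": [0,0,0.45],"fingers": 0.25}]}}

```text
time_s: 29.3
eef_pos: [0.5687, -0.2465, 0.1254]
ee_rot: [0.955, 0.296, -0.0, 0.0]
force: [-0.3, 0.2, -0.6]
opening: 0.0213
```

Run:
```python
from h import *
s,c=look('p20',[('r',52,-196)])
rel(s['eef_pos'],[(44,-264,125),(44,-264,28)]);print((np.pi/2+TH-yaw(s['ee_rot']))/1.5,s['joint_pos'].round(2))
```

```text
t 29.3 world [ 0.5687 -0.2465  0.1254] shelf mm [  12.2 -257.2] z 125.4 yaw-TH deg 38.93 F [-0.3  0.2 -0.6] open 21.3
r shelf [  51.8 -196.4] dth 0.49 err 77.0
(44, -264, 125) world [ 0.5999 -0.2558  0.125 ] offset [ 0.208 -0.062 -0.003]
(44, -264, 28) world [ 0.5999 -0.2558  0.028 ] offset [ 0.208 -0.062 -0.649]
0.5942086924450477 [ 0.63  0.64 -0.42  1.68  0.32  0.89 -0.89]
```

>>> {"method": "send_rows", "body": {"plan": [{"offset": [0.1,-0.06,0],"dr": [0,0,0.12],"fingers": 0.25},{"offset": [0.208,-0.06,0],"dr": [0,0,0.24],"fingers": 0.25},{"offset": [0.208,-0.06,0],"dr": [0,0,0.36],"fingers": 0.25},{"offset": [0.208,-0.06,0],"dr": [0,0,0.48],"fingers": 0.25},{"offset": [0.208,-0.06,0],"dr": [0,0,0.596],"fingers": 0.25},{"offset": [0.208,-0.06,-0.2],"dr": [0,0,0.596],"fingers": 0.25},{"offset": [0.208,-0.06,-0.3],"dr": [0,0,0.596],"fingers": 0.25}]}}

```text
time_s: 30.22
eef_pos: [0.5987, -0.2534, 0.0785]
ee_rot: [0.735, 0.678, -0.001, -0.001]
force: [0.3, -0.7, -0.2]
opening: 0.0213
```

Run:
```python
from h import *
from bench import ctrl
s=st();c=ctrl.capture('scene');cropz(c,'p21',(165,295,190,280))
cm=ctrl.capture('side');cv2.imwrite('pics/p21s.png',cv2.resize(cm['pixels'][130:230,230:363,::-1],(798,600),interpolation=2))
```

```text
t 30.23 world [ 0.5987 -0.2534  0.0785] shelf mm [  42.6 -261.7] z 78.5 yaw-TH deg 89.84 F [ 0.3 -0.7 -0.2] open 21.3
```

View pics/p21.png

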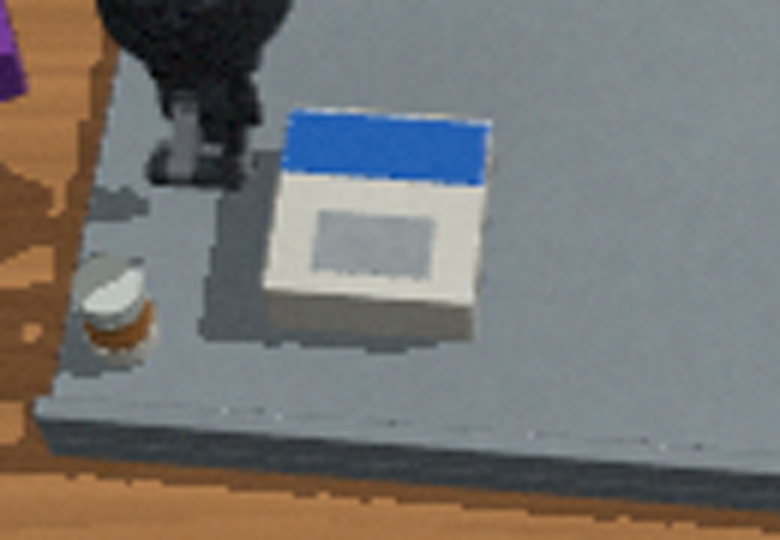

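View pics/p21s.png

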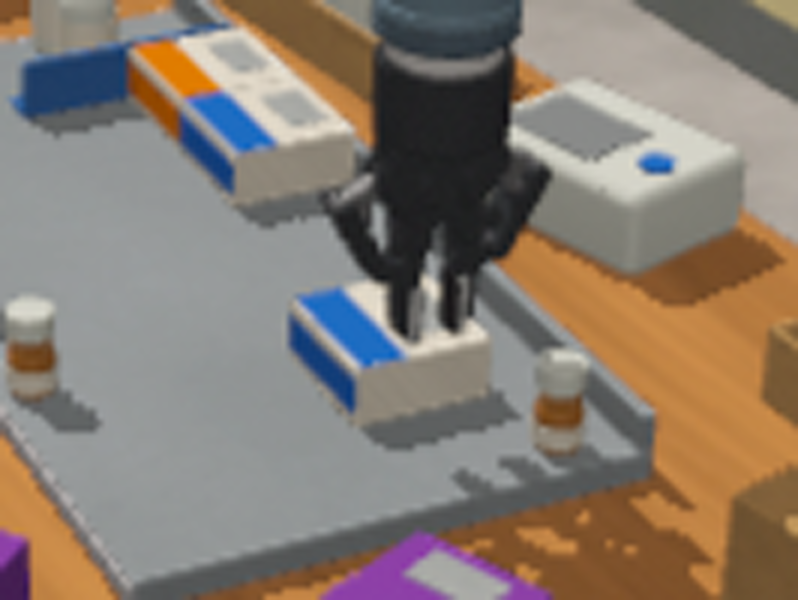

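>>> {"method": "send_rows", "body": {"plan": [{"offset": [0,-0.01,-0.15],"dr": [0,0,0],"fingers": 0.25},{"offset": [0,-0.01,-0.34],"dr": [0,0,0],"fingers": 0.25},{"offset": [0,-0.01,-0.34],"dr": [0,0,0],"fingers": 0.25}]}}

```text
time_s: 30.7
eef_pos: [0.5983, -0.2549, 0.0267]
ee_rot: [0.735, 0.678, -0.001, -0.002]
force: [-0.1, 0.2, 0.8]
opening: 0.0213
```

Run:
```python
from h import *
s,c=look('p22',[('r',52,-196)])
```

```text
t 30.7 world [ 0.5983 -0.2549  0.0267] shelf mm [  42.4 -263.2] z 26.7 yaw-TH deg 89.91 F [-0.1  0.2  0.8] open 21.3
r shelf [  51.8 -196.3] dth 0.61 err 80.4375
```

View pics/p22.png

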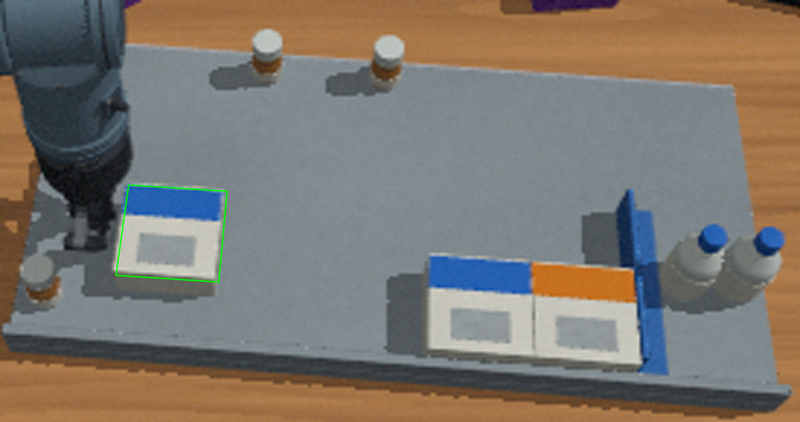

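>>> {"method": "send_rows", "body": {"plan": [{"offset": [0.008,0.1,0],"dr": [0,0,0],"fingers": 0.25},{"offset": [0.017,0.22,0],"dr": [0,0,0],"fingers": 0.25},{"offset": [0.027,0.35,0],"dr": [0,0,0],"fingers": 0.25},{"offset": [0.037,0.48,0],"dr": [0,0,0],"fingers": 0.25},{"offset": [0.047,0.6,0],"dr": [0,0,0],"fingers": 0.25},{"offset": [0.056,0.72,0],"dr": [0,0,0],"fingers": 0.25},{"offset": [0.065,0.83,0],"dr": [0,0,0],"fingers": 0.25},{"offset": [0.074,0.95,0],"dr": [0,0,0],"fingers": 0.25}]}}

```text
time_s: 31.75
eef_pos: [0.6113, -0.112, 0.029]
ee_rot: [0.735, 0.678, -0.0, 0.0]
force: [0.1, -0.9, 0.9]
opening: 0.0214
```

Run:
```python
from h import *
s,c=look('p23',[('r',52,-65)])
```

```text
t 31.75 world [ 0.6113 -0.112   0.029 ] shelf mm [  44.2 -119.8] z 29.0 yaw-TH deg 89.9 F [ 0.1 -0.9  0.9] open 21.4
r shelf [ 51.4 -61.7] dth 0.66 err 111.4375
```

View pics/p23.png

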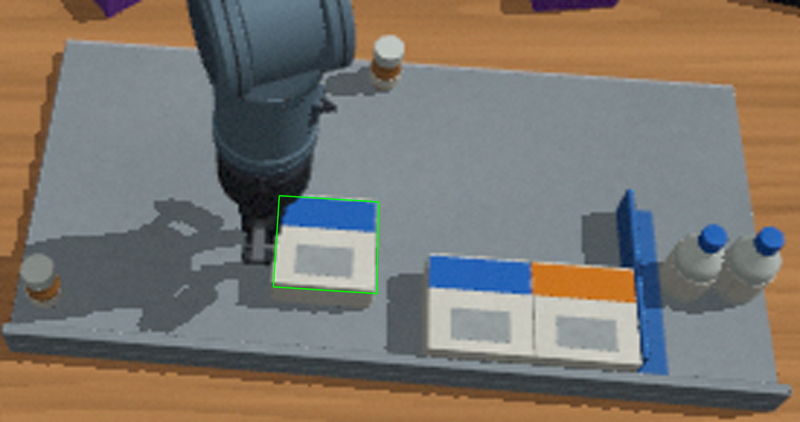

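>>> {"method": "send_rows", "body": {"plan": [{"offset": [0.007,0.09,0],"dr": [0,0,0],"fingers": 0.25},{"offset": [0.014,0.18,0],"dr": [0,0,0],"fingers": 0.25},{"offset": [0.018,0.23,0],"dr": [0,0,0],"fingers": 0.25},{"offset": [0.018,0.23,0],"dr": [0,0,0],"fingers": 0.25},{"offset": [0.01,0.13,0],"dr": [0,0,0],"fingers": 0.25},{"offset": [0.01,0.13,0.3],"dr": [0,0,0],"fingers": 0.25},{"offset": [-0.1,0.13,0.5],"dr": [0,0,-0.1],"fingers": 0.4},{"offset": [-0.3,0.3,0.5],"dr": [0,0,-0.22],"fingers": 0.5}]}}

```text
time_s: 32.8
eef_pos: [0.5685, -0.0718, 0.1064]
ee_rot: [0.839, 0.544, 0.002, 0.002]
force: [0.5, 1.0, -1.3]
opening: 0.0427
```

Run:
```python
from h import *
s,c=look('p24',[('r',52,-26)])
rel(s['eef_pos'],[(-32,-27,105)]);print((TH-yaw(s['ee_rot']))/1.5)
```

```text
t 32.8 world [ 0.5685 -0.0718  0.1064] shelf mm [ -1.6 -83. ] z 106.4 yaw-TH deg 70.33 F [ 0.5  1.  -1.3] open 42.7
r shelf [ 51.  -24.6] dth 0.58 err 81.625
(-32, -27, 105) world [ 0.5426 -0.0136  0.105 ] offset [-0.173  0.388 -0.01 ]
-0.8183015711870613
```

View pics/p24.png

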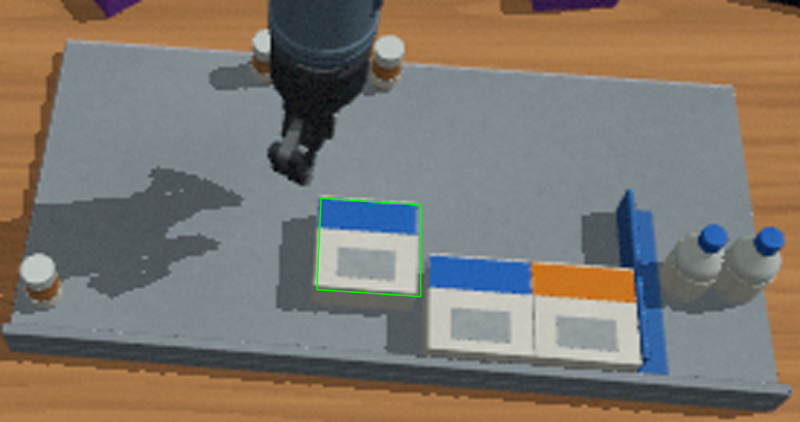

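>>> {"method": "send_rows", "body": {"plan": [{"offset": [-0.1,0.2,0],"dr": [0,0,-0.12],"fingers": 0.5},{"offset": [-0.17,0.38,0],"dr": [0,0,-0.24],"fingers": 0.5},{"offset": [-0.17,0.38,0],"dr": [0,0,-0.36],"fingers": 0.5},{"offset": [-0.17,0.38,0],"dr": [0,0,-0.48],"fingers": 0.5},{"offset": [-0.17,0.38,0],"dr": [0,0,-0.6],"fingers": 0.5},{"offset": [-0.17,0.38,0],"dr": [0,0,-0.72],"fingers": 0.5},{"offset": [-0.17,0.38,0],"dr": [0,0,-0.826],"fingers": 0.5},{"offset": [-0.17,0.38,-0.2],"dr": [0,0,-0.826],"fingers": 0.5}]}}

```text
time_s: 33.85
eef_pos: [0.5431, -0.0126, 0.0755]
ee_rot: [0.999, -0.04, 0.002, 0.0]
force: [-0.3, -0.1, -0.1]
opening: 0.0428
```

Run:
```python
from h import *
s=st()
rel(s['eef_pos'],[(-28,-25,28)])
```

```text
t 33.85 world [ 0.5431 -0.0126  0.0755] shelf mm [-31.6 -25.9] z 75.5 yaw-TH deg -0.14 F [-0.3 -0.1 -0.1] open 42.8
(-28, -25, 28) world [ 0.5467 -0.0119  0.028 ] offset [ 0.024  0.004 -0.317]
```

>>> {"method": "send_rows", "body": {"plan": [{"offset": [0,0,-0.32],"dr": [0,0,0],"fingers": 0.5},{"offset": [0,0,-0.32],"dr": [0,0,0],"fingers": 0.5},{"offset": [0.1,-0.008,-0.32],"dr": [0,0,0],"fingers": 0.5},{"offset": [0.18,-0.014,-0.32],"dr": [0,0,0],"fingers": 0.5},{"offset": [0.26,-0.02,-0.32],"dr": [0,0,0],"fingers": 0.5},{"offset": [0.34,-0.026,-0.32],"dr": [0,0,0],"fingers": 0.5},{"offset": [0.4,-0.031,-0.32],"dr": [0,0,0],"fingers": 0.5},{"offset": [0.44,-0.034,-0.32],"dr": [0,0,0],"fingers": 0.5}]}}

```text
time_s: 34.85
eef_pos: [0.6072, -0.016, 0.0261]
ee_rot: [0.999, -0.039, -0.0, 0.0]
force: [-1.5, -0.0, 1.8]
opening: 0.0428
```

Run:
```python
from h import *
s,c=look('p25',[('r',92,-25)])
```

```text
t 34.85 world [ 0.6072 -0.016   0.0261] shelf mm [ 32.6 -24.4] z 26.1 yaw-TH deg 0.02 F [-1.5 -0.   1.8] open 42.8
r shelf [ 90. -24.] dth 0.04 err 88.25
```

View pics/p25.png

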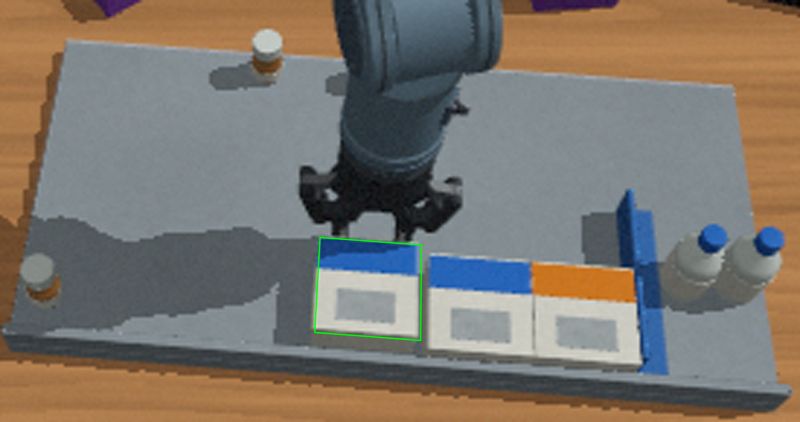

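>>> {"method": "send_rows", "body": {"plan": [{"offset": [0.025,-0.002,0],"dr": [0,0,0],"fingers": 0.5},{"offset": [0.04,-0.003,0],"dr": [0,0,0],"fingers": 0.5},{"offset": [0.04,-0.003,0],"dr": [0,0,0],"fingers": 0.5},{"offset": [-0.1,0.008,0],"dr": [0,0,0],"fingers": 0.5},{"offset": [-0.1,0.008,0.35],"dr": [0,0,0.1],"fingers": 0.4},{"offset": [-0.1,-0.1,0.5],"dr": [0,0,0.22],"fingers": 0.4},{"offset": [-0.05,-0.3,0.5],"dr": [0,0,0.34],"fingers": 0.4},{"offset": [0,-0.48,0.5],"dr": [0,0,0.45],"fingers": 0.4}]}}

```text
time_s: 35.9
eef_pos: [0.6073, -0.0892, 0.1018]
ee_rot: [0.955, 0.297, 0.001, 0.001]
force: [1.1, 0.6, -0.4]
opening: 0.0341
```

Run:
```python
from h import *
s,c=look('p26',[('r',95,-24)])
rel(s['eef_pos'],[(95,-99,105),(95,-99,28)]);print((np.pi/2+TH-yaw(s['ee_rot']))/1.5)
```

```text
t 35.9 world [ 0.6073 -0.0892  0.1018] shelf mm [ 38.4 -97.3] z 101.8 yaw-TH deg 39.01 F [ 1.1  0.6 -0.4] open 34.1
r shelf [ 95.6 -24. ] dth 0.08 err 71.9375
(95, -99, 105) world [ 0.6636 -0.0953  0.105 ] offset [ 0.375 -0.041  0.021]
(95, -99, 28) world [ 0.6636 -0.0953  0.028 ] offset [ 0.375 -0.041 -0.492]
0.593294549215284
```

>>> {"method": "send_rows", "body": {"plan": [{"offset": [0.2,-0.04,0],"dr": [0,0,0.12],"fingers": 0.4},{"offset": [0.37,-0.04,0],"dr": [0,0,0.24],"fingers": 0.4},{"offset": [0.37,-0.04,0],"dr": [0,0,0.36],"fingers": 0.4},{"offset": [0.37,-0.04,0],"dr": [0,0,0.48],"fingers": 0.4},{"offset": [0.37,-0.04,0],"dr": [0,0,0.596],"fingers": 0.4},{"offset": [0.37,-0.04,-0.25],"dr": [0,0,0.596],"fingers": 0.4},{"offset": [0.37,-0.04,-0.48],"dr": [0,0,0.596],"fingers": 0.4},{"offset": [0.37,-0.04,-0.48],"dr": [0,0,0.596],"fingers": 0.4}]}}

```text
time_s: 36.95
eef_pos: [0.6598, -0.0938, 0.0265]
ee_rot: [0.735, 0.678, -0.002, -0.002]
force: [0.1, 0.1, 0.5]
opening: 0.0337
```

Run:
```python
from h import *
s,c=look('p27',[]);cropz(c,'p27z',(260,390,215,290))
```

```text
t 36.95 world [ 0.6598 -0.0938  0.0265] shelf mm [ 91.1 -97.8] z 26.5 yaw-TH deg 89.89 F [0.1 0.1 0.5] open 33.7
```

View pics/p27z.png

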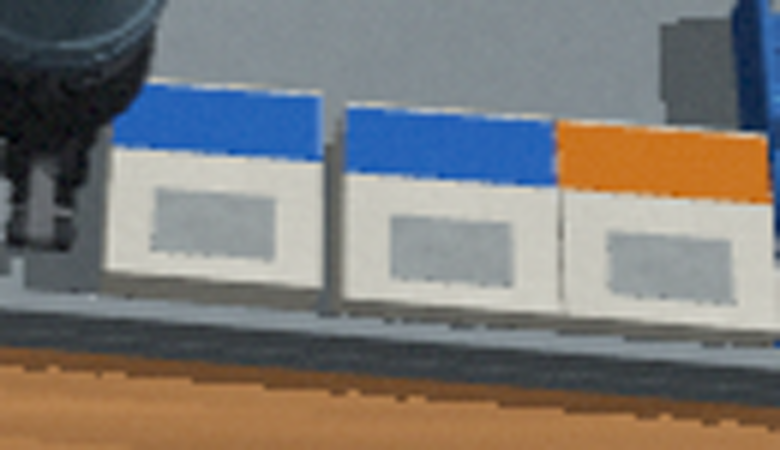

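>>> {"method": "send_rows", "body": {"plan": [{"offset": [0.004,0.05,0],"dr": [0,0,0],"fingers": 0.4},{"offset": [0.008,0.09,0],"dr": [0,0,0],"fingers": 0.4},{"offset": [0.01,0.12,0],"dr": [0,0,0],"fingers": 0.4},{"offset": [0.011,0.135,0],"dr": [0,0,0],"fingers": 0.4},{"offset": [0.011,0.14,0],"dr": [0,0,0],"fingers": 0.4},{"offset": [0.011,0.14,0],"dr": [0,0,0],"fingers": 0.4}]}}

```text
time_s: 37.75
eef_pos: [0.6639, -0.0731, 0.0291]
ee_rot: [0.735, 0.678, -0.0, 0.0]
force: [0.4, -1.4, 1.4]
opening: 0.034
```

>>> {"method": "send_rows", "body": {"plan": [{"offset": [0.001,0.01,0],"dr": [0,0,0],"fingers": 0.4},{"offset": [0.001,0.018,0],"dr": [0,0,0],"fingers": 0.4},{"offset": [0.001,0.018,0],"dr": [0,0,0],"fingers": 0.4}]}}

```text
time_s: 38.12
eef_pos: [0.664, -0.0709, 0.029]
ee_rot: [0.735, 0.678, -0.0, 0.0]
force: [0.1, -3.4, 0.5]
opening: 0.0342
```

Run:
```python
from h import *
st()
```

```text
t 38.12 world [ 0.664  -0.0709  0.029 ] shelf mm [ 93.5 -74.6] z 29.0 yaw-TH deg 89.9 F [ 0.1 -3.4  0.5] open 34.2
```

Touching; press a bit to close the whole row.

>>> {"method": "send_rows", "body": {"plan": [{"offset": [0.001,0.01,0],"dr": [0,0,0],"fingers": 0.4},{"offset": [0.001,0.018,0],"dr": [0,0,0],"fingers": 0.4},{"offset": [0.001,0.018,0],"dr": [0,0,0],"fingers": 0.4}]}}

```text
time_s: 38.5
eef_pos: [0.664, -0.0709, 0.029]
ee_rot: [0.735, 0.678, -0.002, 0.001]
force: [-0.3, -8.2, 0.8]
opening: 0.0344
```

Run:
```python
from h import *
s,c=look('p28',[]);cropz(c,'p28z',(260,390,215,290))
```

```text
t 38.5 world [ 0.664  -0.0709  0.029 ] shelf mm [ 93.5 -74.7] z 29.0 yaw-TH deg 89.82 F [-0.3 -8.2  0.8] open 34.4
```

View pics/p28z.png

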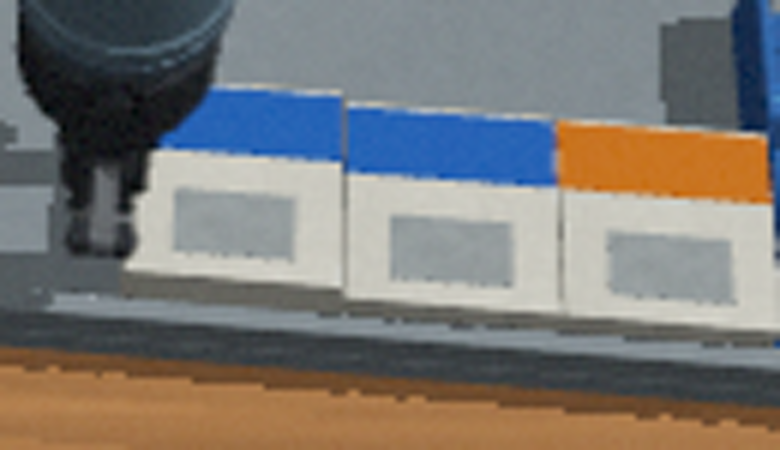

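>>> {"method": "send_rows", "body": {"plan": [{"offset": [-0.008,-0.1,0],"dr": [0,0,0],"fingers": 0.4},{"offset": [-0.008,-0.1,0.3],"dr": [0,0,0],"fingers": 0.4},{"offset": [-0.2,-0.1,0.5],"dr": [0,0,-0.12],"fingers": 0.4},{"offset": [-0.5,0,0.5],"dr": [0,0,-0.24],"fingers": 0.4},{"offset": [-0.6,0.2,0.5],"dr": [0,0,-0.36],"fingers": 0.5},{"offset": [-0.6,0.35,0.5],"dr": [0,0,-0.48],"fingers": 0.5},{"offset": [-0.55,0.41,0.5],"dr": [0,0,-0.6],"fingers": 0.5}]}}

```text
time_s: 39.42
eef_pos: [0.5811, -0.0036, 0.1043]
ee_rot: [0.957, 0.29, 0.0, -0.001]
force: [-0.4, 0.4, 0.5]
opening: 0.0429
```

Run:
```python
from h import *
s=st()
rel(s['eef_pos'],[(8,-16,28)]);print((TH-yaw(s['ee_rot']))/1.5)
```

```text
t 39.42 world [ 0.5811 -0.0036  0.1043] shelf mm [  5.7 -14. ] z 104.3 yaw-TH deg 38.15 F [-0.4  0.4  0.5] open 42.9
(8, -16, 28) world [ 0.5833 -0.0058  0.028 ] offset [ 0.015 -0.014 -0.509]
-0.4439443047990655
```

>>> {"method": "send_rows", "body": {"plan": [{"offset": [0.015,-0.01,0],"dr": [0,0,-0.12],"fingers": 0.5},{"offset": [0.015,-0.01,0],"dr": [0,0,-0.24],"fingers": 0.5},{"offset": [0.015,-0.01,0],"dr": [0,0,-0.36],"fingers": 0.5},{"offset": [0.015,-0.01,0],"dr": [0,0,-0.446],"fingers": 0.5},{"offset": [0.015,-0.01,-0.25],"dr": [0,0,-0.446],"fingers": 0.5},{"offset": [0.015,-0.01,-0.5],"dr": [0,0,-0.446],"fingers": 0.5},{"offset": [0.015,-0.01,-0.5],"dr": [0,0,-0.446],"fingers": 0.5}]}}

```text
time_s: 40.3
eef_pos: [0.5814, -0.0071, 0.0267]
ee_rot: [0.999, -0.039, -0.003, -0.0]
force: [0.1, -1.2, 0.4]
opening: 0.0425
```

Run:
```python
from h import *
s,c=look('p29',[]);cropz(c,'p29z',(260,390,215,290))
rel(s['eef_pos'],[(40,-18,28)])
```

```text
t 40.3 world [ 0.5814 -0.0071  0.0267] shelf mm [  6.2 -17.5] z 26.7 yaw-TH deg 0.05 F [ 0.1 -1.2  0.4] open 42.5
(40, -18, 28) world [ 0.6151 -0.0103  0.028 ] offset [ 0.225 -0.021  0.008]
```

View pics/p29z.png

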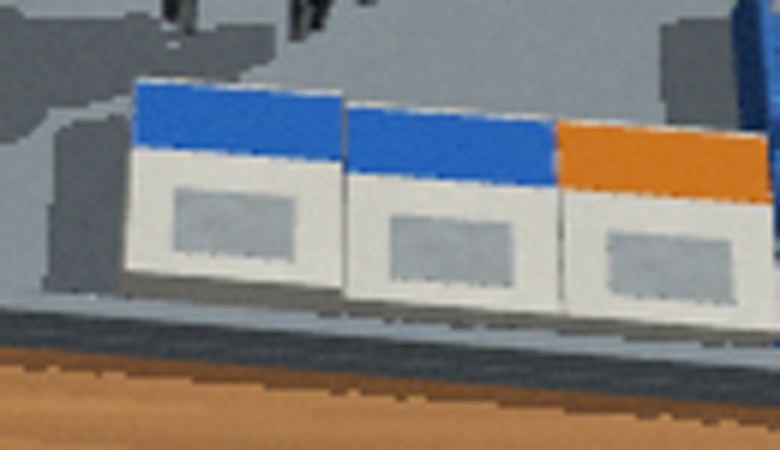

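>>> {"method": "send_rows", "body": {"plan": [{"offset": [0.08,-0.006,0],"dr": [0,0,0],"fingers": 0.5},{"offset": [0.14,-0.011,0],"dr": [0,0,0],"fingers": 0.5},{"offset": [0.18,-0.014,0],"dr": [0,0,0],"fingers": 0.5},{"offset": [0.205,-0.016,0],"dr": [0,0,0],"fingers": 0.5},{"offset": [0.22,-0.017,0],"dr": [0,0,0],"fingers": 0.5},{"offset": [0.22,-0.017,0],"dr": [0,0,0],"fingers": 0.5}]}}

```text
time_s: 41.1
eef_pos: [0.6171, -0.0102, 0.029]
ee_rot: [0.999, -0.039, 0.0, 0.0]
force: [-0.5, -0.0, 0.2]
opening: 0.0425
```

>>> {"method": "send_rows", "body": {"plan": [{"offset": [0.008,-0.001,0],"dr": [0,0,0],"fingers": 0.5},{"offset": [0.02,-0.001,0],"dr": [0,0,0],"fingers": 0.5},{"offset": [0.02,-0.001,0],"dr": [0,0,0],"fingers": 0.5}]}}

```text
time_s: 41.48
eef_pos: [0.6173, -0.0102, 0.0286]
ee_rot: [0.999, -0.039, -0.003, 0.0]
force: [-8.0, -0.5, 5.9]
opening: 0.043
```

>>> {"method": "send_rows", "body": {"plan": [{"offset": [0.008,-0.001,0],"dr": [0,0,0],"fingers": 0.5},{"offset": [0.015,-0.001,0],"dr": [0,0,0],"fingers": 0.5},{"offset": [0.015,-0.001,0],"dr": [0,0,0],"fingers": 0.5}]}}

```text
time_s: 41.85
eef_pos: [0.6171, -0.0102, 0.0282]
ee_rot: [0.999, -0.039, -0.005, 0.001]
force: [-13.7, 0.8, 9.4]
opening: 0.0426
```

Run:
```python
from h import *
st()
```

```text
t 41.85 world [ 0.6171 -0.0102  0.0282] shelf mm [ 42.1 -17.8] z 28.2 yaw-TH deg 0.04 F [-13.7   0.8   9.4] open 42.6
```

>>> {"method": "send_rows", "body": {"plan": [{"offset": [-0.05,0.004,0],"dr": [0,0,0],"fingers": 0.5},{"offset": [-0.2,0.015,0],"dr": [0,0,0],"fingers": 0.5},{"offset": [-0.2,0.015,0.4],"dr": [0,0,0],"fingers": 0.5},{"offset": [-0.4,-0.2,0.9],"dr": [0,0,0],"fingers": 0.5},{"offset": [-0.7,-0.5,1],"dr": [0,0,0],"fingers": 0.5},{"offset": [-0.9,-0.8,1],"dr": [0,0,0],"fingers": 0.5},{"offset": [-0.9,-0.8,1],"dr": [0,0,0],"fingers": 0.5}]}}

```text
time_s: 42.72
eef_pos: [0.4853, -0.1349, 0.1799]
ee_rot: [0.999, -0.042, 0.001, 0.001]
force: [0.7, 0.5, -0.7]
opening: 0.043
```

Run:
```python
from h import *
from bench import ctrl
s,c=look('p30',[]);cropz(c,'p30z',(290,415,220,285))
cm=ctrl.capture('side');cv2.imwrite('pics/p30s.png',cv2.resize(cm['pixels'][120:240,200:360,::-1],(800,600),interpolation=2))
for u,n in [((317+0,0),'')]: pass
for n,u,z in [('va',(264,158.5),.075),('va2',(303.5,161.5),.075),('vc',(183.3,237),.075)]: print(n,to_shelf(back(c,u,z)[0])*1000)
```

```text
t 42.73 world [ 0.4853 -0.1349  0.1799] shelf mm [ -79.6 -152.4] z 179.9 yaw-TH deg -0.35 F [ 0.7  0.5 -0.7] open 43.0
va [-149.17833357 -121.61642078]
va2 [-148.21872775  -13.12428335]
vc [ 102.48109508 -301.88748929]
```

View pics/p30.png

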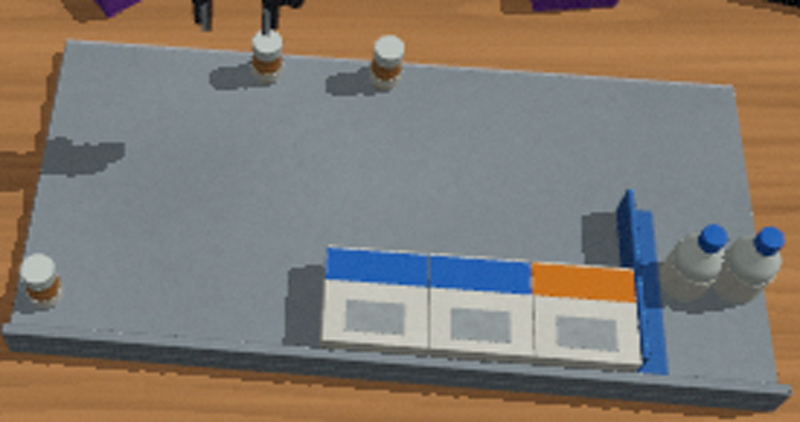

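View pics/p30z.png

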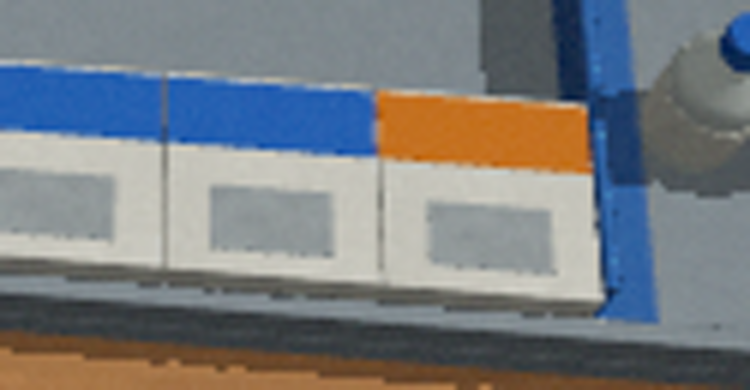

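View pics/p30s.png

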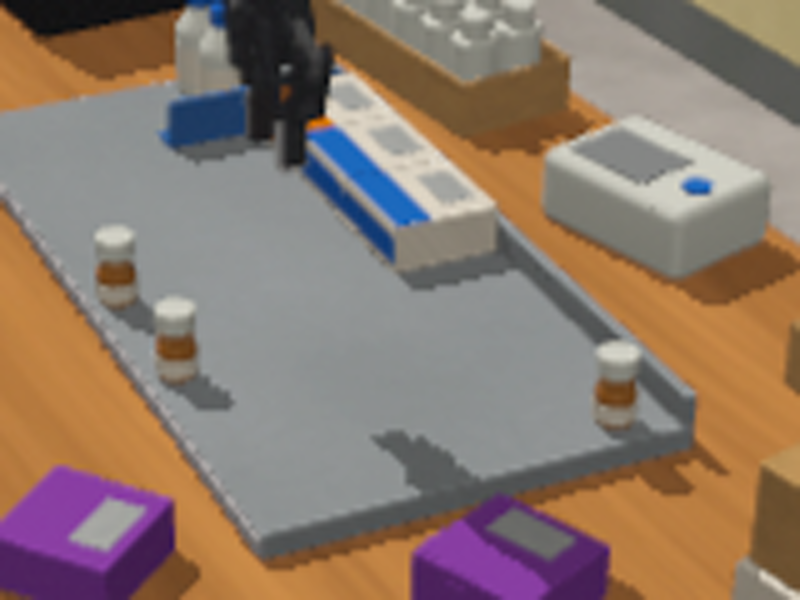

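Run:
```python
from h import *
s=st();rel(s['eef_pos'],[(30,-110,130),(97,-90,100)])
```

```text
t 42.83 world [ 0.4871 -0.1319  0.1795] shelf mm [ -78.1 -149.2] z 179.5 yaw-TH deg -0.15 F [0.9 0.3 0.2] open 42.5
(30, -110, 130) world [ 0.5979 -0.1012  0.13  ] offset [ 0.739  0.204 -0.33 ]
(97, -90, 100) world [ 0.6663 -0.0865  0.1   ] offset [ 1.194  0.302 -0.53 ]
```

>>> {"method": "send_rows", "body": {"plan": [{"offset": [0.2,0.1,0],"dr": [0,0,0.12],"fingers": 0.4},{"offset": [0.4,0.2,0],"dr": [0,0,0.24],"fingers": 0.4},{"offset": [0.6,0.2,-0.1],"dr": [0,0,0.36],"fingers": 0.4},{"offset": [0.74,0.2,-0.3],"dr": [0,0,0.48],"fingers": 0.4},{"offset": [0.74,0.2,-0.5],"dr": [0,0,0.6],"fingers": 0.4},{"offset": [0.74,0.2,-0.5],"dr": [0,0,0.72],"fingers": 0.4},{"offset": [0.74,0.2,-0.5],"dr": [0,0,0.84],"fingers": 0.4},{"offset": [0.74,0.2,-0.5],"dr": [0,0,0.96],"fingers": 0.4}]}}

```text
time_s: 43.82
eef_pos: [0.5995, -0.0976, 0.1036]
ee_rot: [0.774, 0.633, 0.001, -0.001]
force: [-0.7, 0.2, -0.5]
opening: 0.0338
```

Run:
```python
from h import *
s=st();rel(s['eef_pos'],[(97,-92,100),(97,-92,28)]);print((np.pi/2+TH-yaw(s['ee_rot']))/1.5)
```

```text
t 43.83 world [ 0.5995 -0.0976  0.1036] shelf mm [  31.3 -106.3] z 103.6 yaw-TH deg 83.0 F [-0.7  0.2 -0.5] open 33.8
(97, -92, 100) world [ 0.6661 -0.0885  0.1   ] offset [ 0.444  0.061 -0.024]
(97, -92, 28) world [ 0.6661 -0.0885  0.028 ] offset [ 0.444  0.061 -0.504]
0.081422592486176
```

>>> {"method": "send_rows", "body": {"plan": [{"offset": [0.3,0.03,0],"dr": [0,0,0.087],"fingers": 0.4},{"offset": [0.444,0.06,0],"dr": [0,0,0.087],"fingers": 0.4},{"offset": [0.444,0.06,0],"dr": [0,0,0.087],"fingers": 0.4},{"offset": [0.444,0.06,-0.25],"dr": [0,0,0.087],"fingers": 0.4},{"offset": [0.444,0.06,-0.5],"dr": [0,0,0.087],"fingers": 0.4},{"offset": [0.444,0.06,-0.5],"dr": [0,0,0.087],"fingers": 0.4},{"offset": [0.449,0.12,-0.5],"dr": [0,0,0.087],"fingers": 0.4},{"offset": [0.449,0.12,-0.5],"dr": [0,0,0.087],"fingers": 0.4}]}}

```text
time_s: 44.82
eef_pos: [0.6671, -0.0802, 0.0312]
ee_rot: [0.734, 0.68, 0.002, 0.001]
force: [-0.1, 0.0, 0.5]
opening: 0.0344
```

Run:
```python
from h import *
s=st()
```

```text
t 44.83 world [ 0.6671 -0.0802  0.0312] shelf mm [ 97.3 -83.7] z 31.2 yaw-TH deg 90.11 F [-0.1  0.   0.5] open 34.4
```

>>> {"method": "send_rows", "body": {"plan": [{"offset": [0.002,0.03,0],"dr": [0,0,0],"fingers": 0.4},{"offset": [0.004,0.05,0],"dr": [0,0,0],"fingers": 0.4},{"offset": [0.004,0.06,0],"dr": [0,0,0],"fingers": 0.4},{"offset": [0.004,0.06,0],"dr": [0,0,0],"fingers": 0.4}]}}

```text
time_s: 45.32
eef_pos: [0.6662, -0.0733, 0.0291]
ee_rot: [0.734, 0.679, -0.0, 0.0]
force: [-0.1, -0.4, 0.2]
opening: 0.034
```

>>> {"method": "send_rows", "body": {"plan": [{"offset": [0.001,0.01,0],"dr": [0,0,0],"fingers": 0.4},{"offset": [0.001,0.02,0],"dr": [0,0,0],"fingers": 0.4},{"offset": [0.001,0.02,0],"dr": [0,0,0],"fingers": 0.4}]}}

```text
time_s: 45.7
eef_pos: [0.6663, -0.0711, 0.029]
ee_rot: [0.734, 0.679, -0.0, 0.0]
force: [0.3, -1.3, 0.6]
opening: 0.0344
```

>>> {"method": "send_rows", "body": {"plan": [{"offset": [0.001,0.01,0],"dr": [0,0,0],"fingers": 0.4},{"offset": [0.001,0.02,0],"dr": [0,0,0],"fingers": 0.4},{"offset": [0.001,0.02,0],"dr": [0,0,0],"fingers": 0.4}]}}

```text
time_s: 46.08
eef_pos: [0.6663, -0.0711, 0.0291]
ee_rot: [0.735, 0.678, -0.002, 0.001]
force: [-1.1, -7.1, 2.2]
opening: 0.0345
```

Run:
```python
from h import *
s,c=look('p31',[]);cropz(c,'p31z',(290,415,220,285))
```

```text
t 46.08 world [ 0.6663 -0.0711  0.0291] shelf mm [ 95.8 -74.6] z 29.1 yaw-TH deg 89.9 F [-1.1 -7.1  2.2] open 34.5
```

View pics/p31z.png

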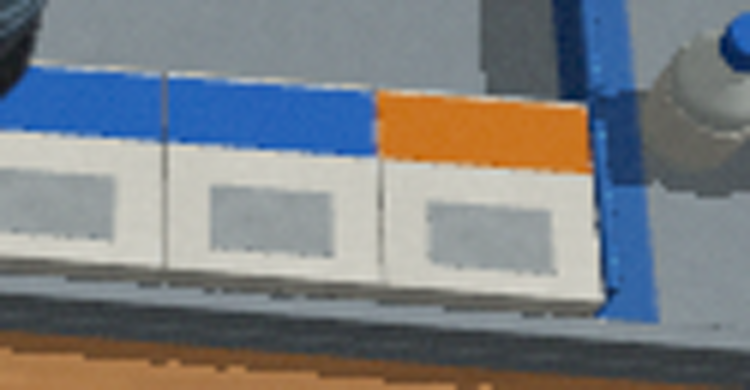

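>>> {"method": "send_rows", "body": {"plan": [{"offset": [-0.002,-0.03,0],"dr": [0,0,0],"fingers": 0.4},{"offset": [-0.01,-0.13,0],"dr": [0,0,0],"fingers": 0.4},{"offset": [-0.01,-0.13,0.4],"dr": [0,0,0],"fingers": 0.4},{"offset": [-0.2,-0.3,0.8],"dr": [0,0,0],"fingers": 0.4},{"offset": [-0.6,-0.5,1],"dr": [0,0,0],"fingers": 0.4},{"offset": [-0.8,-0.7,1],"dr": [0,0,0],"fingers": 0.4},{"offset": [-0.8,-0.7,1],"dr": [0,0,0],"fingers": 0.4}]}}

```text
time_s: 47.0
eef_pos: [0.5432, -0.1779, 0.1795]
ee_rot: [0.737, 0.676, -0.002, 0.001]
force: [0.2, 0.5, -0.0]
opening: 0.0343
```

Run:
```python
from h import *
from bench import ctrl
s,c=look('p32',[])
cm=ctrl.capture('side');cv2.imwrite('pics/p32s.png',cv2.resize(cm['pixels'][120:240,200:360,::-1],(800,600),interpolation=2))
```

```text
t 47.0 world [ 0.5432 -0.1779  0.1795] shelf mm [ -18.6 -190.8] z 179.5 yaw-TH deg 89.59 F [ 0.2  0.5 -0. ] open 34.3
```

View pics/p32.png

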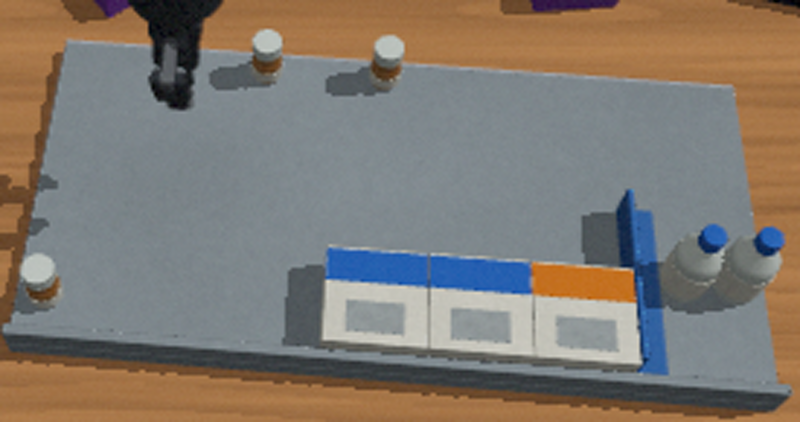

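View pics/p32s.png

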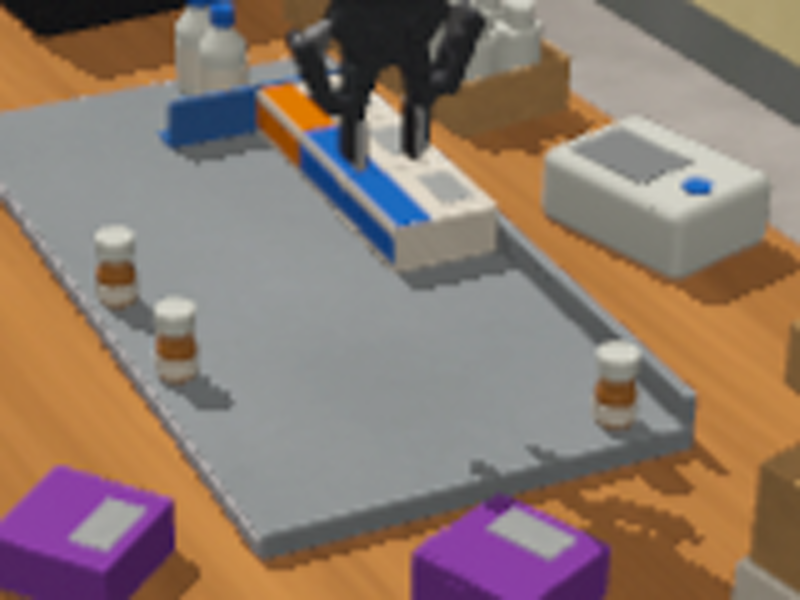

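The three cartons sit flush against the lip with the orange one at the divider. The jars and bottles are where they started, and the gripper is clear.

Run:
```python
from bench import ctrl
print(ctrl.job_done())
```

```text
the job is handed in; nothing more can be done
None
```

I pushed all three cartons back to the rear lip in one row and handed the job in at about 47 s. The orange carton is against the divider, with the two blue ones next to it.

- **Against the lip:** each carton stopped with the tool at the same depth, 42.1–42.2 mm on the shelf's x axis, and was pressed there with 14–19 N.
- **Gaps:** the last sideways press met resistance 0.2 mm from where three touching cartons should be. The final pictures show no more than a hairline between them, with the label faces to the front and aligned.
- **Bystanders:** the jars and bottles stand at the same pixel positions as in the first picture. The purple look-alikes were not touched.
- **Forces:** the highest wrist force I read was about 24 N, read only at the end of each move.

**Checks that disagreed:**
- **Finger length:** at half opening the fingertips were about level with the TCP, not 25 mm ahead of it. My first pass therefore went over the top of the orange carton; no force showed and the carton did not move. I measured the tip height from two cameras and worked 30 mm lower from then on.
- **Lip position:** the cartons stopped about 4 mm deeper than my estimate of the lip from the pictures, so I relied on contact force to seat them.

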